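# Centre a biscuit sample on the colour checker's stage and start the check

## Robot

A 7-joint arm with a two-finger parallel gripper is mounted at the origin on the work surface. World frame = base frame: x ahead of the robot, y to its left, z up, the work surface at z = 0. Lengths are in mm, angles in degrees, forces in N, time in s.
With the tool pointing down it reaches from about 400 to 925 mm from the base axis. Payload 5.6 kg.
Tool frame: the origin (TCP) lies on the centre line of the jaws, within the pads' length; the fingertips stand 22 mm ahead of it and the grasp point (between the pads) lies 3 mm ahead of it; y points along the fingers, z is the direction in which the jaws open and shut, and the axes are right-handed (so a half turn about y gives the same grasp; the last joint's range is limited). The gripper opens to 85 mm and grips with 20 to 120 N. Pads are 22 mm wide; open, the fingers measure 114 mm over their backs; the gripper's body (76 mm by 85 mm) begins 54 mm behind the grasp point. The pads swing forward as they close: fully open they stand 13 mm farther back than shut.
Start: joints at [-66.921, 26.786, -0.665, 91.828, 0.344, 61.387, -3.226], TCP at [280.307, 586.461, 223.99] pointing down, gripper open.
Joint ranges: [-144.91, 144.91], [-17.63, 115.5], [-89.93, 88.59], [15.96, 139.68], [-74.01, 254.01], [8.47, 105.57], [-167.45, 167.45]. Speed limits (degrees/s): [147.25, 147.25, 180, 180, 180, 180, 180].

## Interface

Orientations are given as [roll, pitch, yaw] about the fixed x, y, z axes, in that order (R = Rz(yaw) Ry(pitch) Rx(roll)).
In Python, from station import r, capture, get_calibration gives the robot as it stands.
- The arm moves only by the tool jog_arm, never from a script. Its argument "deltas" is a list of rows, each an object of numbers: "jaw": the opening, from 0 (shut) to 1 (fully open); "x", "y", "z": the shift along the tool's x, y, z in units of 30 mm (1.0 is 30 mm); "wx", "wy", "wz": the turn, a rotation vector about the tool's x, y, z in units of 6 degrees (1.0 is 6 degrees). A call has 1 to 8 rows; each row shifts and turns the pose as measured when the row begins, along the tool's axes as they then stand; what a row does not reach is not made up. A row lasts 1/12 s, in which the tool goes at most 41.7 mm and 7.16 degrees, less where a joint would pass 70% of its speed; a pose out of reach is approached as far as the arm can. A call is refused whole if a number of a shift passes 1 or a number of a turn 1, either way. A call with a gripper value outside its range is refused whole. The fingers move at their own pace and stop on an object; "newtons" is the grip in N (left out, the last holds). Time passes only in rows, so rows that do not move let the fingers close. It gives the time, the measured TCP pose, the force and the opening at its end, in the units of the state.
- r.read_state(): the state, without advancing time (a new reading comes with each control period).
- capture(name): name is "scene" or "side" or "wrist"; returns the picture (420x560x3 uint8, red, green, blue); there is no depth.
- get_calibration(name): a dict with "vfov" (degrees; the focal length in pixels is half the picture's height over the tangent of half this angle, whatever the lens; pixels are square), "cx", "cy" (the principal point, pixels), "view" (4x4, takes a point from world to camera coordinates). Camera axes: x right, y down, z forward; pixel columns grow to the right and rows downward; lengths in mm; the calibration is good to about 2 mm. A picture is of the moment at which its call begins: read the wrist's pose just before it. get_calibration takes no time and is no camera call; for the wrist camera it gives the pose at the moment of the call.
- r.sign_off(): hands the job in, once; it reports no verdict.
The state is a dict: "time": time; "qpos": joint angles; "qd": joint speeds; "effort": joint torques, N m; "position": TCP position; "tool_rot": TCP orientation; "wrist_force": force on the tool from outside, world axes, zero at the start; "torque": the same for the moment, N m; "gripper_width": opening from 0.0 (shut) to 1.0 (fully open).
Only numpy, scipy, OpenCV 4.12 (cv2) and the standard library are available. Lean on these libraries where they do the work, as an engineer would, in place of code of your own. Each camera call takes 0.05 s, during which the arm holds its last target.

## Task

Take the aluminium tin with the two dark brown biscuits off the black baking sheet, keep it level, and set it down gently on the white sliding stage of the colour checker, square on its printed outline and centred between the two blue stops (to about 5 mm). Then slide the stage by its orange handle fully home under the camera head without shifting the tin, and press the green start button fully down once the stage is home. Leave the other two tins and the brass cutter ring on the baking sheet where they are.

Things in the scene. Friction and masses are not known exactly. Their poses are not given: they have to be found in the camera images.
- dark_tin: The sample tin to handle: open rectangular aluminium tin, 110 (its x) x 60 (its y) x 32 mm high, 3 mm walls, about 0.14 kg, holding two round very dark brown biscuits that stay in it (they lie below the rim). Origin at the centre of its underside, z up. It starts on the baking sheet, whose floor is 3 mm above the table. The three tins swap places.
- pale_tin: A like tin with two pale yellow biscuits, to be left alone. Same size, origin and axes.
- empty_tin: A like tin, empty, to be left alone. Same size, origin and axes.
- cutter: Brass cutter ring, 66 mm across, 40 mm high, standing on the sheet, to be left alone. Origin at the centre of its underside.
- sheet: Black baking sheet, fixed to the table, 380 (x) x 420 (y) mm, rim 12 mm high, floor 3 mm thick. Origin at the centre of its underside.
- station: Colour checker, fixed to the table: grey base 190 (x) x 430 (y) x 16 mm, z up. Origin on the table. The stage slides along its +y, towards the white camera head. The head is 90 x 90 mm, centred at x 0, y +85 mm, its lens underside 151 mm and its box top 230 mm above the table; the arm over it reaches 253 mm, and its column (80 x 50 mm, 266 mm high) stands at y +210 mm. A low grey console with the start button stands at x -135 mm.
- seat (a point): Centre of the black printed outline on top of the white stage plate (190 x 150 mm, its top 36 mm above the table); x, y, z parallel to the station's. The tin's place is centred here with its 110 mm length along x. The outline is 116 x 66 mm over its lines. Two blue stops, 70 mm long in y and 12 mm thick, rising 22 mm above the plate, stand across x with inner faces at x +70 and -70 mm, so the tin has 15 mm to spare at each end.
- stage_handle (a point): Grip point of the orange handle of the stage: an upright plate 60 mm (station x) x 12 mm (station y) that rises from 27 to 81 mm above the table, free all round its upper part; pinch it across its 12 mm thickness. This point lies in the plate's middle, 66 mm above the table, 130 mm from the seat towards station -y, and rides with the stage.
- stage (a joint): Slide of the stage in m: 0 fully out, 0.170 fully home against its end stop, seat then right under the camera head (station y +85 mm). Growing value moves the stage along station +y. It starts between 0 and 0.03; dry friction about 1.5 N plus light damping (6 N per m/s), no spring.
- start (a joint): Travel of the green start button in m: 0 up, 0.006 fully down; needs 5 N to go fully down, springs back.
- start_top (a point): Centre of the top face of the round green button (32 mm across), pressed straight down; on the console, 150 mm from the station's centre line towards -x.
Mind the look-alikes: they are no part of the job. Leave any pink look-alike of the dark_tin alone.

How it is judged:
By the outcome, as a careful person would: the job done as asked, in the order asked, and still so for the second after the job is handed in, with the robot touching nothing.
It also fails if it takes over 56 s, if anything falls off the work surface, if the arm or the gripper's body presses on something with over 40 N, if the wrist force passes 120 N, or if a joint passes its speed limit or range.

## Working session

There is one attempt and no reset: what is moved stays moved. The work goes in short steps, Python scripts to look and compute and a tool call to move; the robot and the scene stay as the last step left them, time stands still between calls to the robot, and variables do not carry over. Pictures are saved under pics/ and viewed, and the job is handed in when it is done.

Besides the shell and the picture viewer there is one more tool, called after "Emit:" by a JSON object that holds its "api" and its "payload". jog_arm: Moves the arm, as the interface text tells. Its arguments: {"type":"object","properties":{"deltas":{"type":"array"},"newtons":{"type":"number"}},"required":["deltas"]}

```bash
mkdir -p pics; ls; cat > h.py <<'E'
import numpy as np, cv2
from station import r, capture, get_calibration
E
python3 - <<'E'
from h import *
s=r.read_state(); print({k:np.round(v,3).tolist() for k,v in s.items()})
for n in("scene","side","wrist"):
    c=get_calibration(n); print(n,c["vfov"],c["cx"],c["cy"],np.round(c["view"],4).tolist(), [k for k in c])
    im=capture(n); cv2.imwrite(f"pics/{n}0.png",im[:,:,::-1])
E
```

```text
pics
{'time': 0.0, 'qpos': [-66.923, 26.839, -0.666, 91.881, 0.344, 61.387, -3.225], 'qd': [0.023, -0.014, -0.023, -0.08, 0.013, -0.125, 0.018], 'effort': [-0.0, -53.239, 0.021, -25.13, 0.011, 0.008, 0.0], 'position': [280.056, 585.932, 223.005], 'tool_rot': [-90.104, -0.007, -25.543], 'wrist_force': [-0.595, 0.853, 0.043], 'torque': [-0.019, 0.011, -0.006], 'gripper_width': 0.999}
scene 55.05579754412254 278.5543771275829 212.14261242100494 [[0.8009, 0.5985, -0.0167, -289.3682], [0.4794, -0.6577, -0.581, -240.8358], [-0.3587, 0.4573, -0.8137, 1313.1687], [0.0, 0.0, 0.0, 1.0]] ['vfov', 'cx', 'cy', 'view']
side 56.82513920559144 279.42165103043664 213.99960664139047 [[0.9994, -0.036, 0.0006, -447.4242], [-0.0166, -0.4741, -0.8803, 36.798], [0.032, 0.8797, -0.4744, 1208.6565], [0.0, 0.0, 0.0, 1.0]] ['vfov', 'cx', 'cy', 'view']
wrist 64.99246143396886 283.38251424135046 206.04619861823593 [[0.4311, 0.9023, -0.0019, -648.4828], [0.8648, -0.4126, 0.2862, -37.1595], [0.2575, -0.1251, -0.9582, 379.785], [0.0, 0.0, 0.0, 1.0]] ['vfov', 'cx', 'cy', 'view']
```

View pics/scene0.png

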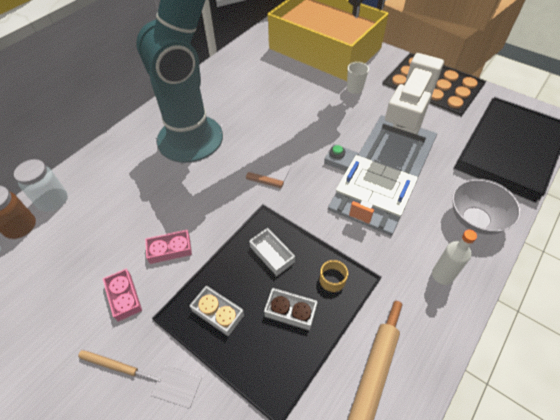

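View pics/side0.png

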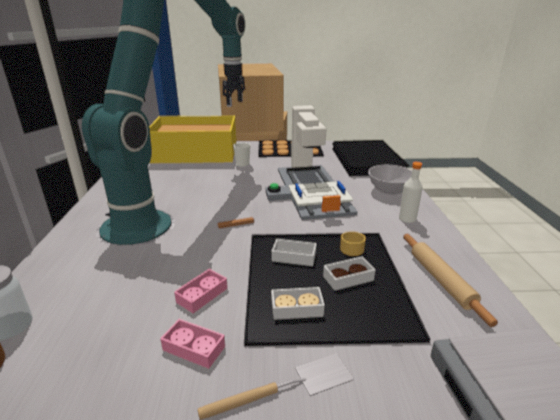

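View pics/wrist0.png

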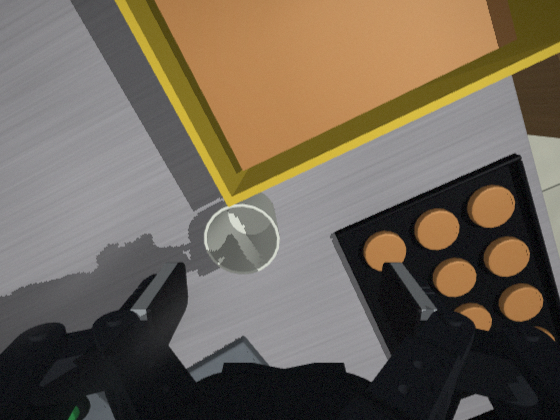

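Candidates for the dark tin, in scene pixels: the tin with dark brown biscuits at (291,309), pale tin at (217,310), empty tin at (272,250), and pink ones at (168,246) and (122,295). The one at (291,309) fits because it is aluminium with two dark brown biscuits and sits on the sheet. I'll confirm it in a crop.

```bash
cat >> h.py <<'E'
def ray(n,uv,cal=None):
    c=cal or get_calibration(n); f=210/np.tan(np.radians(c["vfov"]/2)); V=np.array(c["view"]); R=V[:3,:3]; o=-R.T@V[:3,3]
    uv=np.atleast_2d(np.array(uv,float)); d=np.c_[(uv[:,0]-c["cx"])/f,(uv[:,1]-c["cy"])/f,np.ones(len(uv))]@R
    return o,d
def onz(n,uv,z,cal=None):
    o,d=ray(n,uv,cal); return o+d*((z-o[2])/d[:,2])[:,None]
def proj(n,P,cal=None):
    c=cal or get_calibration(n); f=210/np.tan(np.radians(c["vfov"]/2)); V=np.array(c["view"])
    p=np.atleast_2d(P)@V[:3,:3].T+V[:3,3]; return np.c_[p[:,0]/p[:,2]*f+c["cx"],p[:,1]/p[:,2]*f+c["cy"]]
E
python3 - <<'E'
from h import *
a=cv2.imread("pics/scene0.png")
cv2.imwrite("pics/c1.png",cv2.resize(a[280:340,250:330],None,fx=9,fy=9,interpolation=cv2.INTER_CUBIC))
cv2.imwrite("pics/c2.png",cv2.resize(a[120:240,310:450],None,fx=5,fy=5,interpolation=cv2.INTER_CUBIC))
E
```

```text
(no output)
```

View pics/c1.png

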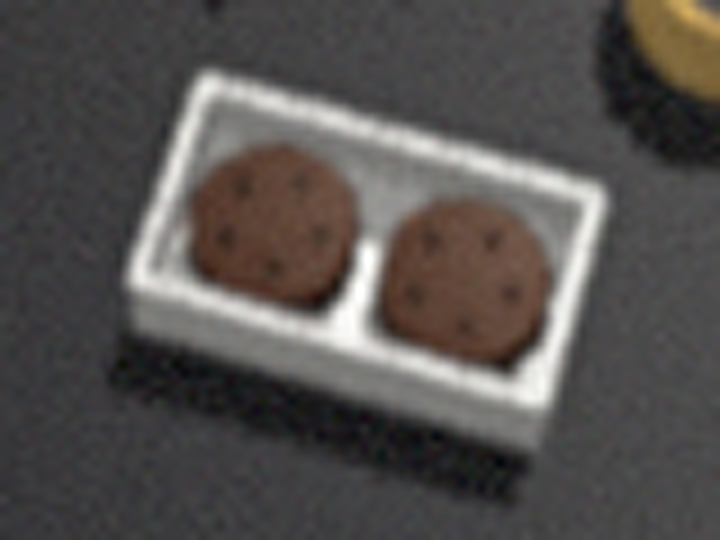

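View pics/c2.png

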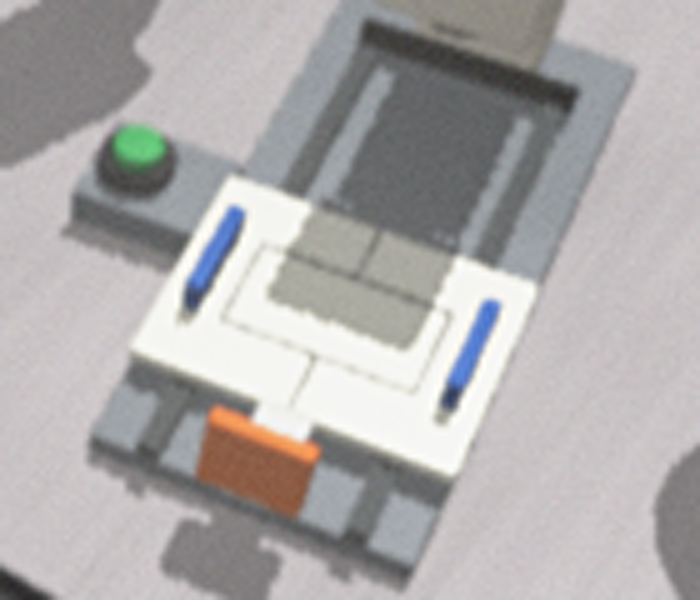

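The crop shows the aluminium tin with two dark brown biscuits, rim corners at about (273,288), (317,301), (311,325) and (265,311). Now measuring.

```bash
python3 - <<'E'
from h import *
t=np.array([[205,72],[605,188],[545,405],[132,280]])/9+[250,280]-.4
P=onz("scene",t,35); print(np.round(P,1)); print("sides",np.linalg.norm(np.roll(P,-1,0)-P,axis=1),"c",P.mean(0))
d=P[1]-P[0]+P[2]-P[3]; print("yaw",np.degrees(np.arctan2(d[1],d[0])))
s=np.array([[232,178],[537,287],[458,475],[132,350]])/5+[310,120]-.4
Q=onz("scene",s,36); print(np.round(Q,1),"sides",np.linalg.norm(np.roll(Q,-1,0)-Q,axis=1),"c",Q.mean(0))
d=Q[1]-Q[0]+Q[2]-Q[3]; e=Q[0]-Q[3]+Q[1]-Q[2];print("yaw",np.degrees(np.arctan2(d[1],d[0])),np.degrees(np.arctan2(-e[0],e[1])))
a=cv2.imread("pics/scene0.png");b=cv2.imread("pics/side0.png")
def blobs(im,lo,hi):
    m=cv2.inRange(cv2.cvtColor(im,cv2.COLOR_BGR2HSV),lo,hi); n,l,st,c=cv2.connectedComponentsWithStats(m)
    return [(st[i].tolist(),np.round(c[i],1).tolist()) for i in range(1,n) if st[i][4]>15]
for nm,lo,hi in(("green",(45,90,40),(80,255,255)),("blue",(105,110,60),(130,255,255)),("dark brown",(0,60,20),(14,255,110)),("orange",(3,170,120),(14,255,255))):
    print(nm,blobs(a,lo,hi),"|",blobs(b,lo,hi))
cv2.imwrite("pics/c3.png",cv2.resize(b[160:225,255:360],None,fx=7,fy=7,interpolation=cv2.INTER_CUBIC))
E
```

```text
[[ 547.3 -272.6   35. ]
 [ 650.9 -236.9   35. ]
 [ 670.8 -294.1   35. ]
 [ 567.2 -329.7   35. ]]
sides [109.57798611  60.50111789 109.58614973  60.50883423] c [ 609.05619627 -283.32143854   35.        ]
yaw 18.97394703633628
[[489.  218.1  36. ]
 [673.5 246.1  36. ]
 [697.4 100.3  36. ]
 [510.8  70.8  36. ]] sides [186.64415218 147.71982535 188.84889819 148.92547054] c [592.6888648  158.82627788  36.        ]
yaw 8.825619924923297 8.851884971914007
green [([333, 146, 10, 7, 59], [337.3, 149.0])] | [([270, 184, 9, 5, 39], [273.6, 186.1])]
blue [([348, 162, 10, 16, 56], [352.7, 169.8]), ([400, 180, 10, 19, 56], [404.2, 188.9])] | [([152, 2, 27, 113, 1559], [164.7, 72.0]), ([338, 181, 7, 12, 43], [340.8, 186.6]), ([296, 183, 6, 14, 38], [298.1, 189.5])]
dark brown [([247, 177, 29, 9, 37], [260.1, 181.2]), ([0, 199, 36, 40, 897], [16.4, 221.2]), ([271, 296, 19, 18, 254], [280.0, 304.6]), ([292, 302, 19, 18, 248], [300.9, 311.0])] | [([261, 141, 13, 15, 36], [265.3, 150.9]), ([218, 220, 36, 9, 109], [233.0, 223.8]), ([332, 264, 35, 13, 231], [348.4, 269.9]), ([469, 302, 28, 25, 83], [482.5, 316.8]), ([0, 343, 5, 24, 71], [1.4, 355.3])]
orange [([464, 231, 12, 11, 76], [469.9, 236.2])] | [([413, 162, 8, 6, 40], [416.4, 164.8]), ([322, 196, 18, 15, 228], [330.7, 203.1])]
```

View pics/c3.png

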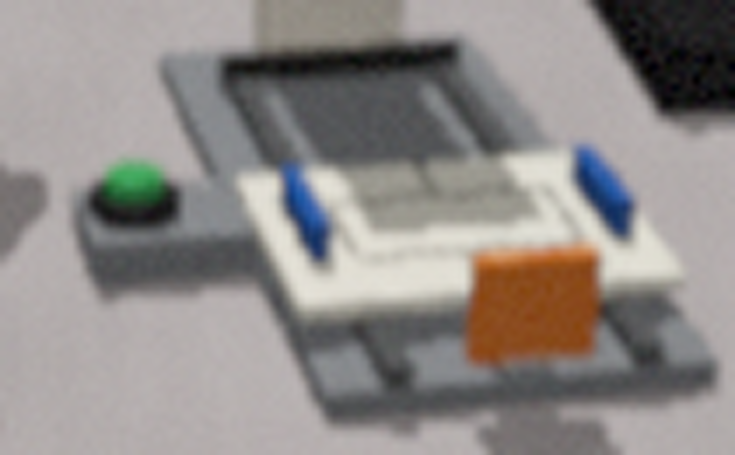

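The dark tin's rim measures 109.6 x 60.5 mm (expected 110 x 60), centred at (609,-283) with yaw 19°. The plate measures about 188 x 148 mm (expected 190 x 150), with the seat at about (593,159) and station yaw about 8.9°. Next: the camera's place on the wrist, the button height, and a row planner.

```bash
cat >> h.py <<'E'
from scipy.spatial.transform import Rotation as Ro
import json
def tri(uvs):
    A=np.zeros((3,3));b=np.zeros(3)
    for n,uv in uvs:
        o,d=ray(n,uv); d=d[0]/np.linalg.norm(d[0]); M=np.eye(3)-np.outer(d,d); A+=M;b+=M@o
    x=np.linalg.solve(A,b); return x
def plan(P,yaw,n,frm=None):
    s=r.read_state(); p=np.array(frm[0] if frm else s["position"],float); R=Ro.from_euler("xyz",frm[1] if frm else s["tool_rot"],degrees=True)
    Rt=Ro.from_euler("xyz",[-90,0,yaw],degrees=True); w=(R.inv()*Rt).as_rotvec()
    step=(np.array(P)-p)/n; rows=[]
    for k in range(n):
        d=R.inv().apply(step)/30; t=np.degrees(w)/n/6; R=R*Ro.from_rotvec(w/n)
        rows.append(dict(zip(("x","y","z","wx","wy","wz"),[float(v) for v in np.round(np.r_[d,t],2)])))
    for x in rows: print(json.dumps({k:v for k,v in x.items() if v}))
def st():
    s=r.read_state(); print("t",round(s["time"],2),"p",np.round(s["position"],1),"rot",np.round(s["tool_rot"],2),"F",np.round(s["wrist_force"],1),"g",round(s["gripper_width"],3))
E
python3 - <<'E'
from h import *
c=get_calibration("wrist");V=np.array(c["view"]);o=-V[:3,:3].T@V[:3,3]
s=r.read_state();R=Ro.from_euler("xyz",s["tool_rot"],degrees=True)
print("cam in tool",R.inv().apply(o-s["position"]),"fwd",R.inv().apply(V[2,:3]))
print("button",tri([("scene",[337.3,149]),("side",[273.6,186.1])]))
print("handle top scene",onz("scene",np.array([[212,410],[318,452]])/5+[310,120]-.4,81))
print(onz("scene",[337.3,149],45))
plan([605,-283,224],19,31)
E
```

```text
cam in tool [ -73.21550958 -150.1369926    -0.53405007] fwd [ 2.86130910e-01  9.58190488e-01 -3.01618159e-04]
button [432.85417379 203.86365626  38.1467803 ]
handle top scene [[581.41853909  27.91257448  81.        ]
 [639.13961817  36.52306703  81.        ]]
[[433.99472778 199.1925229   45.        ]]
{"x": 0.72, "z": -0.69, "wy": -0.24}
{"x": 0.7, "z": -0.71, "wy": -0.24}
{"x": 0.68, "z": -0.73, "wy": -0.24}
{"x": 0.66, "z": -0.74, "wy": -0.24}
{"x": 0.65, "z": -0.76, "wy": -0.24}
{"x": 0.63, "z": -0.78, "wy": -0.24}
{"x": 0.61, "z": -0.79, "wy": -0.24}
{"x": 0.59, "z": -0.81, "wy": -0.24}
{"x": 0.57, "z": -0.82, "wy": -0.24}
{"x": 0.54, "z": -0.84, "wy": -0.24}
{"x": 0.52, "z": -0.85, "wy": -0.24}
{"x": 0.5, "z": -0.86, "wy": -0.24}
{"x": 0.48, "z": -0.87, "wy": -0.24}
{"x": 0.46, "z": -0.89, "wy": -0.24}
{"x": 0.44, "z": -0.9, "wy": -0.24}
{"x": 0.41, "z": -0.91, "wy": -0.24}
{"x": 0.39, "z": -0.92, "wy": -0.24}
{"x": 0.37, "z": -0.93, "wy": -0.24}
{"x": 0.34, "z": -0.94, "wy": -0.24}
{"x": 0.32, "z": -0.94, "wy": -0.24}
{"x": 0.3, "z": -0.95, "wy": -0.24}
{"x": 0.27, "z": -0.96, "wy": -0.24}
{"x": 0.25, "z": -0.97, "wy": -0.24}
{"x": 0.22, "z": -0.97, "wy": -0.24}
{"x": 0.2, "z": -0.98, "wy": -0.24}
{"x": 0.18, "z": -0.98, "wy": -0.24}
{"x": 0.15, "z": -0.99, "wy": -0.24}
{"x": 0.13, "z": -0.99, "wy": -0.24}
{"x": 0.1, "z": -0.99, "wy": -0.24}
{"x": 0.08, "z": -0.99, "wy": -0.24}
{"x": 0.05, "z": -1.0, "wy": -0.24}
```

Emit:
{"api": "jog_arm", "payload": {"deltas": [{"jaw": 1,"x": 0.7,"z": -0.7,"wy": -0.25},{"x": 0.7,"z": -0.7,"wy": -0.25},{"x": 0.68,"z": -0.73,"wy": -0.25},{"x": 0.66,"z": -0.74,"wy": -0.25},{"x": 0.65,"z": -0.76,"wy": -0.25},{"x": 0.63,"z": -0.78,"wy": -0.25},{"x": 0.61,"z": -0.8,"wy": -0.25},{"x": 0.59,"z": -0.8,"wy": -0.25}], "newtons": 30}}

```text
validation failed for argument at $.de...
```

Emit:
{"api": "jog_arm", "payload": {"deltas": [{"jaw": 1.0,"x": 0.7,"y": 0.0,"z": -0.7,"wx": 0.0,"wy": -0.25,"wz": 0.0}], "newtons": 30}}

```text
time: 0.23
position: [286.2, 562.3, 222.6]
tool_rot: [-90.0, 0.2, -23.6]
wrist_force: [-0.3, 0.1, -0.2]
gripper_width: 1.001
```

Emit:
{"api": "jog_arm", "payload": {"deltas": [{"jaw": 1,"x": 0.7,"y": 0,"z": -0.7,"wx": 0,"wy": -0.25,"wz": 0},{"jaw": 1,"x": 0.7,"y": 0,"z": -0.75,"wx": 0,"wy": -0.25,"wz": 0},{"jaw": 1,"x": 0.67,"y": 0,"z": -0.76,"wx": 0,"wy": -0.25,"wz": 0},{"jaw": 1,"x": 0.65,"y": 0,"z": -0.77,"wx": 0,"wy": -0.25,"wz": 0},{"jaw": 1,"x": 0.63,"y": 0,"z": -0.78,"wx": 0,"wy": -0.25,"wz": 0},{"jaw": 1,"x": 0.6,"y": 0,"z": -0.8,"wx": 0,"wy": -0.25,"wz": 0},{"jaw": 1,"x": 0.6,"y": 0,"z": -0.8,"wx": 0,"wy": -0.25,"wz": 0},{"jaw": 1,"x": 0.57,"y": 0,"z": -0.8,"wx": 0,"wy": -0.25,"wz": 0}]}}

```text
time: 0.9
position: [374.7, 329.1, 219.0]
tool_rot: [-90.2, 0.3, -10.6]
wrist_force: [0.6, 0.4, -0.2]
gripper_width: 1.005
```

```bash
sed -i 's/    for x in rows: print(json.dumps({k:v for k,v in x.items() if v}))/    for x in rows: print([x[k] for k in ("x","y","z","wx","wy","wz")])/' h.py; python3 -c "
from h import *
plan([605,-283,224],19,21)"
```

```text
[0.54, -0.01, -0.89, 0.0, -0.23, -0.0]
[0.52, -0.01, -0.9, 0.0, -0.23, -0.0]
[0.49, -0.01, -0.91, 0.0, -0.23, -0.0]
[0.47, -0.01, -0.93, 0.0, -0.23, -0.0]
[0.45, -0.01, -0.94, 0.0, -0.23, -0.0]
[0.42, -0.01, -0.95, 0.0, -0.23, -0.0]
[0.4, -0.01, -0.96, 0.0, -0.23, -0.0]
[0.38, -0.01, -0.97, 0.0, -0.23, -0.0]
[0.35, -0.01, -0.98, 0.0, -0.23, -0.0]
[0.33, -0.01, -0.98, 0.0, -0.23, -0.0]
[0.31, -0.01, -0.99, 0.0, -0.23, -0.0]
[0.28, -0.01, -1.0, 0.0, -0.23, -0.0]
[0.26, -0.01, -1.01, 0.0, -0.23, -0.0]
[0.23, -0.01, -1.01, 0.0, -0.23, -0.0]
[0.21, -0.01, -1.02, 0.0, -0.23, -0.0]
[0.18, -0.01, -1.02, 0.0, -0.23, -0.0]
[0.16, -0.01, -1.03, 0.0, -0.23, -0.0]
[0.13, -0.01, -1.03, 0.0, -0.23, -0.0]
[0.11, -0.01, -1.03, 0.0, -0.23, -0.0]
[0.08, -0.01, -1.03, 0.0, -0.23, -0.0]
[0.05, -0.01, -1.04, 0.0, -0.23, -0.0]
```

Emit:
{"api": "jog_arm", "payload": {"deltas": [{"jaw": 1,"x": 0.54,"y": -0.03,"z": -0.9,"wx": 0,"wy": -0.23,"wz": 0},{"jaw": 1,"x": 0.52,"y": -0.03,"z": -0.9,"wx": 0,"wy": -0.23,"wz": 0},{"jaw": 1,"x": 0.5,"y": -0.03,"z": -0.9,"wx": 0,"wy": -0.23,"wz": 0},{"jaw": 1,"x": 0.47,"y": -0.03,"z": -0.93,"wx": 0,"wy": -0.23,"wz": 0},{"jaw": 1,"x": 0.45,"y": -0.03,"z": -0.94,"wx": 0,"wy": -0.23,"wz": 0},{"jaw": 1,"x": 0.42,"y": -0.03,"z": -0.95,"wx": 0,"wy": -0.23,"wz": 0},{"jaw": 1,"x": 0.4,"y": -0.03,"z": -0.96,"wx": 0,"wy": -0.23,"wz": 0},{"jaw": 1,"x": 0.38,"y": -0.03,"z": -0.97,"wx": 0,"wy": -0.23,"wz": 0}]}}

```text
time: 1.57
position: [464.7, 83.0, 226.0]
tool_rot: [-90.1, 0.4, 1.1]
wrist_force: [-0.2, 0.3, 0.3]
gripper_width: 0.999
```

Emit:
{"api": "jog_arm", "payload": {"deltas": [{"jaw": 1,"x": 0.35,"y": -0.03,"z": -0.98,"wx": 0,"wy": -0.23,"wz": 0},{"jaw": 1,"x": 0.33,"y": -0.03,"z": -0.98,"wx": 0,"wy": -0.23,"wz": 0},{"jaw": 1,"x": 0.3,"y": -0.03,"z": -1,"wx": 0,"wy": -0.23,"wz": 0},{"jaw": 1,"x": 0.28,"y": -0.03,"z": -1,"wx": 0,"wy": -0.23,"wz": 0},{"jaw": 1,"x": 0.26,"y": -0.03,"z": -1,"wx": 0,"wy": -0.23,"wz": 0},{"jaw": 1,"x": 0.23,"y": -0.03,"z": -1,"wx": 0,"wy": -0.23,"wz": 0},{"jaw": 1,"x": 0.2,"y": -0.03,"z": -1,"wx": 0,"wy": -0.23,"wz": 0},{"jaw": 1,"x": 0.18,"y": -0.03,"z": -1,"wx": 0,"wy": -0.23,"wz": 0}]}}

```text
time: 2.23
position: [555.1, -160.4, 232.9]
tool_rot: [-90.0, 0.5, 12.7]
wrist_force: [0.3, -0.3, 0.6]
gripper_width: 0.999
```

```bash
python3 -c "
from h import *
plan([600,-280,210],19,5)"
```

```text
[0.12, 0.15, -0.84, -0.0, -0.21, -0.02]
[0.1, 0.15, -0.85, -0.0, -0.21, -0.02]
[0.08, 0.15, -0.85, -0.0, -0.21, -0.02]
[0.06, 0.15, -0.85, -0.0, -0.21, -0.02]
[0.04, 0.15, -0.85, -0.0, -0.21, -0.02]
```

Emit:
{"api": "jog_arm", "payload": {"deltas": [{"jaw": 1,"x": 0.12,"y": 0.15,"z": -0.85,"wx": 0,"wy": -0.21,"wz": -0.02},{"jaw": 1,"x": 0.1,"y": 0.15,"z": -0.85,"wx": 0,"wy": -0.21,"wz": -0.02},{"jaw": 1,"x": 0.08,"y": 0.15,"z": -0.85,"wx": 0,"wy": -0.21,"wz": -0.02},{"jaw": 1,"x": 0.06,"y": 0.15,"z": -0.8,"wx": 0,"wy": -0.21,"wz": -0.02},{"jaw": 1,"x": 0.04,"y": 0.15,"z": -0.7,"wx": 0,"wy": -0.21,"wz": -0.02},{"jaw": 1,"x": 0,"y": 0,"z": 0,"wx": 0,"wy": 0,"wz": 0},{"jaw": 1,"x": 0,"y": 0,"z": 0,"wx": 0,"wy": 0,"wz": 0}]}}

```text
time: 2.82
position: [599.0, -289.0, 206.8]
tool_rot: [-90.1, 0.0, 18.9]
wrist_force: [-0.2, 1.4, -0.4]
gripper_width: 0.997
```

```bash
python3 - <<'E'
from h import *
import pickle
st(); c=get_calibration("wrist"); im=capture("wrist"); cv2.imwrite("pics/w1.png",im[:,:,::-1]); pickle.dump(c,open("w1.pkl","wb"))
E
```

```text
t 2.82 p [ 599.  -289.   206.8] rot [-9.008e+01  3.000e-02  1.887e+01] F [-0.2  1.4 -0.4] g 0.997
```

View pics/w1.png

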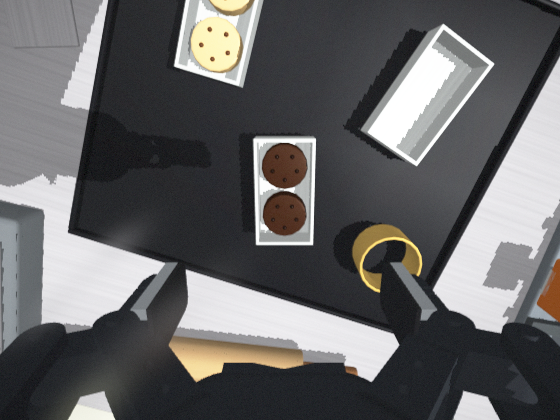

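The wrist picture shows the dark tin at centre: rim corners about (254,137), (315,138), (313,245), (257,245). The cutter is at (387,262), with its top ring centred near (391,266).

```bash
python3 - <<'E'
from h import *
import pickle
c=pickle.load(open("w1.pkl","rb")); a=cv2.imread("pics/w1.png")
hsv=cv2.cvtColor(a,cv2.COLOR_BGR2HSV); m=((hsv[...,2]>120)|((hsv[...,1]>80)&(hsv[...,2]>40))).astype(np.uint8)
m=cv2.morphologyEx(m,cv2.MORPH_CLOSE,np.ones((3,3),np.uint8))
n,l,s,cc=cv2.connectedComponentsWithStats(m); i=l[190,285]; 
if i==0: i=l[241,285]
print(s[i]); ct=max(cv2.findContours((l==i).astype(np.uint8),0,2)[0],key=cv2.contourArea); 
q=cv2.approxPolyDP(cv2.convexHull(ct),6,True)[:,0]; print(q.tolist())
P=onz("wrist",q,35,c); print(np.round(P,1),np.linalg.norm(np.roll(P,-1,0)-P,axis=1))
k=np.array([[254,137],[315,138],[313,245],[257,245]]); P=onz("wrist",k,35,c); print(np.round(P,1),"sides",np.linalg.norm(np.roll(P,-1,0)-P,axis=1),P.mean(0))
d=P[0]-P[3]+P[1]-P[2]; print("yaw",np.degrees(np.arctan2(d[1],d[0])), (np.degrees(np.arctan2(*(P[1]-P[2])[1::-1]))),np.degrees(np.arctan2(*(P[0]-P[3])[1::-1])))
print("cutter top c",onz("wrist",[391,266],43,c), "edge",onz("wrist",[[359,266],[422,266]],43,c))
b=cv2.resize(a[120:260,230:340],None,fx=4,fy=4); cv2.imwrite("pics/w1c.png",b)
E
```

```text
[ 253  136   63  110 6587]
[[314, 137], [312, 244], [256, 244], [253, 139]]
[[ 545.6 -276.7   35. ]
 [ 650.2 -240.    35. ]
 [ 669.4 -295.9   35. ]
 [ 566.3 -331.5   35. ]] [110.9186318   59.10977056 109.05141693  58.60603231]
[[ 564.2 -331.1   35. ]
 [ 546.1 -275.4   35. ]
 [ 651.  -238.6   35. ]
 [ 670.1 -294.6   35. ]] sides [ 58.55865725 111.11743491  59.16470539 112.08083327] [ 607.85866753 -284.94149824   35.        ]
yaw -160.8038871983951 -160.64431454051498 -160.96208823522983
cutter top c [[ 643.7881012  -154.64031433   43.        ]] edge [[ 654.6791927  -186.43353641   43.        ]
 [ 633.23992242 -123.84812142   43.        ]]
```

View pics/w1c.png

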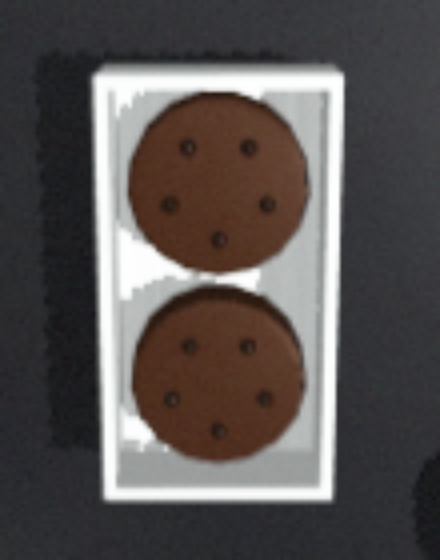

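Two views agree to 2 mm. I take the tin centre as (608.4,-284.5), yaw 19.1°. The cutter is 20 mm clear of the finger backs.

```bash
python3 -c "
from h import *
plan([608.4,-284.5,80],19.1,6)"
```

```text
[0.06, 0.7, 0.01, 0.0, -0.01, -0.0]
[0.06, 0.7, 0.01, 0.0, -0.01, -0.0]
[0.06, 0.7, 0.01, 0.0, -0.01, -0.0]
[0.06, 0.7, 0.01, 0.0, -0.01, -0.0]
[0.06, 0.7, 0.01, 0.0, -0.01, -0.0]
[0.06, 0.7, 0.01, 0.0, -0.01, -0.0]
```

Emit:
{"api": "jog_arm", "payload": {"deltas": [{"jaw": 1,"x": 0.06,"y": 0.7,"z": 0.01,"wx": 0,"wy": -0.01,"wz": 0},{"jaw": 1,"x": 0.06,"y": 0.7,"z": 0.01,"wx": 0,"wy": -0.01,"wz": 0},{"jaw": 1,"x": 0.06,"y": 0.7,"z": 0.01,"wx": 0,"wy": -0.01,"wz": 0},{"jaw": 1,"x": 0.06,"y": 0.7,"z": 0.01,"wx": 0,"wy": -0.01,"wz": 0},{"jaw": 1,"x": 0.06,"y": 0.6,"z": 0.01,"wx": 0,"wy": -0.01,"wz": 0},{"jaw": 1,"x": 0.06,"y": 0.3,"z": 0.01,"wx": 0,"wy": 0,"wz": 0},{"jaw": 1,"x": 0,"y": 0,"z": 0,"wx": 0,"wy": 0,"wz": 0}]}}

```text
time: 3.45
position: [610.9, -274.7, 95.4]
tool_rot: [-90.0, -0.3, 19.6]
wrist_force: [0.4, -1.6, -0.4]
gripper_width: 1.002
```

```bash
python3 - <<'E'
from h import *
import pickle
st(); c=get_calibration("wrist"); im=capture("wrist"); cv2.imwrite("pics/w2.png",im[:,:,::-1]); pickle.dump(c,open("w2.pkl","wb"))
plan([608.4,-284.5,33],19.1,4)
E
```

```text
t 3.45 p [ 610.9 -274.7   95.4] rot [-90.03  -0.3   19.59] F [ 0.4 -1.6 -0.4] g 1.002
[-0.05, 0.53, -0.07, 0.0, 0.02, 0.01]
[-0.05, 0.53, -0.07, 0.0, 0.02, 0.01]
[-0.05, 0.53, -0.07, 0.0, 0.02, 0.01]
[-0.05, 0.53, -0.07, 0.0, 0.02, 0.01]
```

View pics/w2.png

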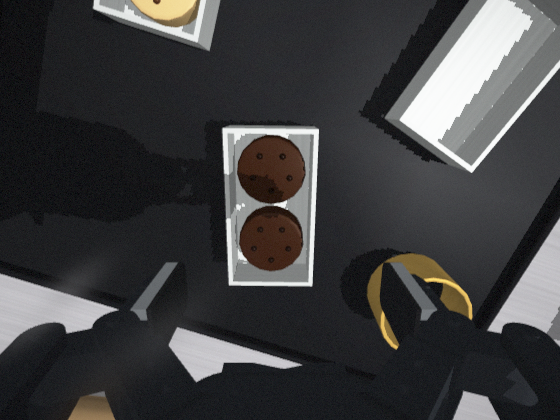

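The picture shows the tin rim at (222,128), (319,129), (312,286), (230,286), left of the finger midline, as the 10 mm TCP drift explains. I'll correct that.

Emit:
{"api": "jog_arm", "payload": {"deltas": [{"jaw": 1,"x": 0,"y": 0.15,"z": -0.15,"wx": 0,"wy": 0.03,"wz": 0.03},{"jaw": 1,"x": 0,"y": 0.15,"z": -0.1,"wx": 0,"wy": 0.03,"wz": 0.02},{"jaw": 1,"x": 0,"y": 0.1,"z": 0,"wx": 0,"wy": 0,"wz": 0},{"jaw": 1,"x": 0,"y": 0,"z": 0,"wx": 0,"wy": 0,"wz": 0}]}}

```text
time: 3.83
position: [616.4, -282.9, 87.9]
tool_rot: [-90.3, -0.3, 19.3]
wrist_force: [0.7, 0.1, -0.1]
gripper_width: 0.998
```

```bash
python3 - <<'E'
from h import *
import pickle
c=pickle.load(open("w2.pkl","rb")); P=onz("wrist",[[222,128],[319,129],[312,286],[230,286]],35,c); print(P,np.linalg.norm(np.roll(P,-1,0)-P,axis=1),P.mean(0))
st();plan([608.4,-284.5,33],19.1,3)
E
```

```text
[[ 566.2106899  -331.38638984   35.        ]
 [ 546.55311209 -274.36578981   35.        ]
 [ 650.9154007  -238.87649345   35.        ]
 [ 670.7079654  -294.44973594   35.        ]] [ 60.31392205 110.23147209  58.99263427 110.83319443] [ 608.59679202 -284.76960226   35.        ]
t 3.83 p [ 616.4 -282.9   87.9] rot [-90.3   -0.3   19.25] F [ 0.7  0.1 -0.1] g 0.998
[-0.09, 0.61, 0.02, 0.02, 0.01, 0.02]
[-0.09, 0.61, 0.01, 0.02, 0.01, 0.02]
[-0.09, 0.61, 0.01, 0.02, 0.01, 0.02]
```

Emit:
{"api": "jog_arm", "payload": {"deltas": [{"jaw": 1,"x": -0.2,"y": 0.3,"z": 0.0,"wx": 0.05,"wy": 0.02,"wz": 0.05},{"jaw": 1,"x": -0.1,"y": 0.3,"z": 0,"wx": 0,"wy": 0,"wz": 0},{"jaw": 1,"x": 0,"y": 0.1,"z": 0,"wx": 0,"wy": 0,"wz": 0}]}}

```text
time: 4.08
position: [608.3, -287.4, 67.3]
tool_rot: [-90.1, -0.1, 19.1]
wrist_force: [0.6, 0.7, -0.5]
gripper_width: 1.003
```

Emit:
{"api": "jog_arm", "payload": {"deltas": [{"jaw": 1,"x": 0,"y": 0,"z": 0,"wx": 0,"wy": 0,"wz": 0}]}}

```text
time: 4.17
position: [607.4, -287.4, 66.1]
tool_rot: [-90.1, -0.1, 19.0]
wrist_force: [0.5, 0.6, -0.2]
gripper_width: 1.001
```

Emit:
{"api": "jog_arm", "payload": {"deltas": [{"jaw": 1,"x": 0,"y": 0,"z": 0,"wx": 0,"wy": 0,"wz": 0}]}}

```text
time: 4.25
position: [606.8, -287.5, 65.5]
tool_rot: [-90.0, -0.0, 19.0]
wrist_force: [-0.3, 0.1, 0.2]
gripper_width: 0.999
```

Emit:
{"api": "jog_arm", "payload": {"deltas": [{"jaw": 1,"x": 0.05,"y": 0.4,"z": 0.04,"wx": 0,"wy": -0.01,"wz": 0},{"jaw": 1,"x": 0.05,"y": 0.3,"z": 0.03,"wx": 0,"wy": 0,"wz": 0},{"jaw": 1,"x": 0.02,"y": 0.15,"z": 0,"wx": 0,"wy": 0,"wz": 0},{"jaw": 1,"x": 0.02,"y": 0.05,"z": 0,"wx": 0,"wy": 0,"wz": 0}]}}

```text
time: 4.58
position: [610.7, -283.8, 36.2]
tool_rot: [-90.0, -0.1, 19.1]
wrist_force: [-0.4, 0.7, 0.6]
gripper_width: 0.998
```

Emit:
{"api": "jog_arm", "payload": {"deltas": [{"jaw": 1,"x": -0.07,"y": 0.08,"z": -0.01,"wx": 0,"wy": 0,"wz": 0},{"jaw": 0.85,"x": 0,"y": -0.02,"z": 0,"wx": 0,"wy": 0,"wz": 0},{"jaw": 0.75,"x": 0,"y": -0.02,"z": 0,"wx": 0,"wy": 0,"wz": 0}], "newtons": 25}}

```text
time: 4.83
position: [608.4, -284.0, 33.2]
tool_rot: [-90.0, 0.0, 19.1]
wrist_force: [0.3, 0.1, -0.1]
gripper_width: 0.757
```

```bash
python3 - <<'E'
from h import *
st(); im=capture("side"); st(); cv2.imwrite("pics/s2.png",cv2.resize(im[200:330,270:440],None,fx=4,fy=4,interpolation=cv2.INTER_CUBIC)[:,:,::-1])
E
```

```text
t 4.83 p [ 608.4 -284.    33.2] rot [-8.997e+01  3.000e-02  1.914e+01] F [ 0.3  0.1 -0.1] g 0.757
t 4.88 p [ 608.4 -284.1   33.4] rot [-8.997e+01  4.000e-02  1.914e+01] F [-0.2 -0.6  0.4] g 0.751
```

View pics/s2.png

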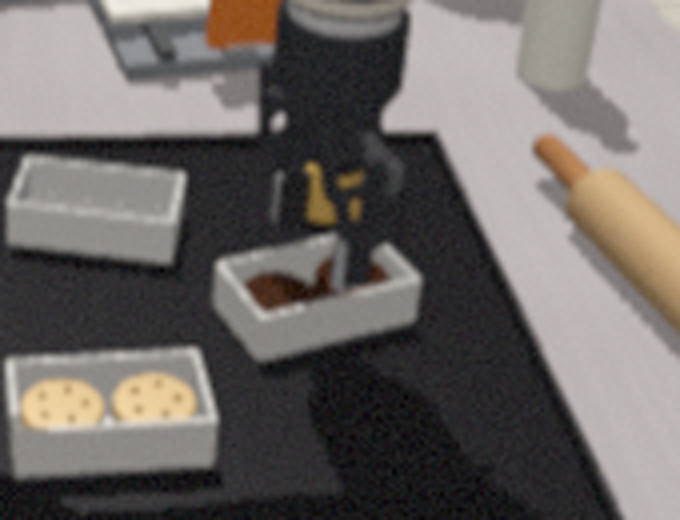

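```bash
python3 - <<'E'
from h import *
c=np.array([608.4,-284,0]); zd=np.array([-.327,.945,0]); xd=np.array([.945,.327,0])
for o in(-32,-35,32):
  for z in(11,20,35,45,60): print(o,z,((proj("side",c+o*zd+[0,0,z])-[270,200])*4).round(0)[0])
for sx in(-55,55):
  for sy in (-30,30): print("rim",((proj("side",c+sx*xd+sy*zd+[0,0,35])-[270,200])*4).round(0)[0])
im=capture("wrist"); cv2.imwrite("pics/w3.png",im[:,:,::-1]); im=capture("scene"); cv2.imwrite("pics/sc3.png",cv2.resize(im[220:350,220:380],None,fx=4,fy=4,interpolation=cv2.INTER_CUBIC)[:,:,::-1])
E
```

```text
-32 11 [337. 328.]
-32 20 [338. 316.]
-32 35 [340. 296.]
-32 45 [342. 283.]
-32 60 [344. 262.]
-35 11 [339. 331.]
-35 20 [341. 319.]
-35 35 [343. 299.]
-35 45 [345. 286.]
-35 60 [347. 265.]
32 11 [285. 270.]
32 20 [286. 258.]
32 35 [288. 239.]
32 45 [289. 226.]
32 60 [291. 206.]
rim [258. 315.]
rim [212. 259.]
rim [417. 275.]
rim [365. 223.]
```

View pics/w3.png

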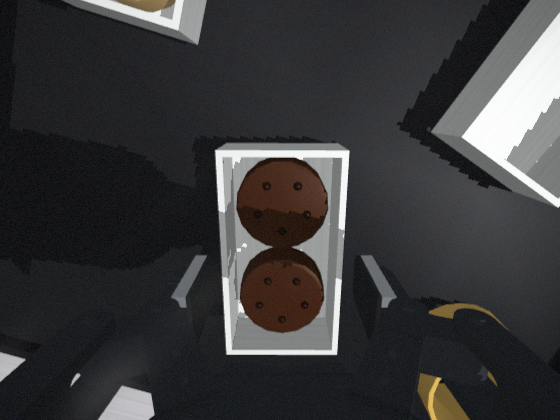

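View pics/sc3.png

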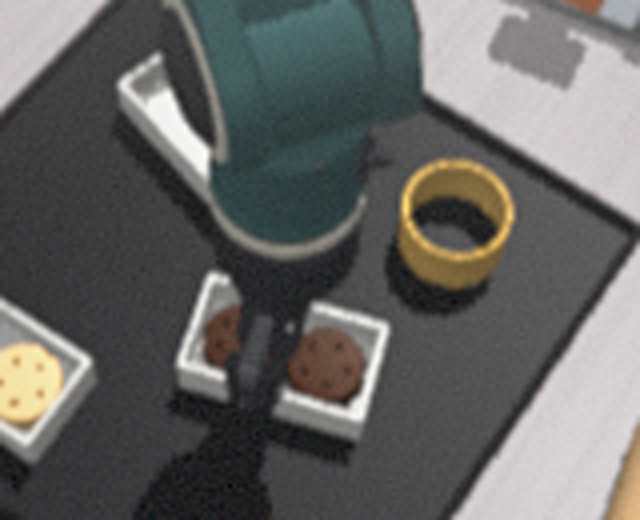

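```bash
python3 - <<'E'
from h import *
s=r.read_state();p=np.array(s["position"]);R=Ro.from_euler("xyz",s["tool_rot"],degrees=True);st()
for x in(-11,11):
  for Y in(-15,-5,5,14,22): print(x,Y,"wrist",proj("wrist",p+R.apply([x,Y,-32]))[0].round(0),proj("wrist",p+R.apply([x,Y,32]))[0].round(0),"scene",((proj("scene",p+R.apply([x,Y,-32]))-[220,220])*4)[0].round(0),"side",((proj("side",p+R.apply([x,Y,-32]))-[270,200])*4)[0].round(0))
E
```

```text
t 4.98 p [ 608.6 -284.2   33.7] rot [-8.999e+01  1.000e-02  1.914e+01] F [-0.1  0.9 -0.7] g 0.751
-11 -15 wrist [212. 254.] [355. 254.] scene [247. 379.] side [327. 282.]
-11 -5 wrist [217. 245.] [351. 245.] scene [247. 386.] side [326. 296.]
-11 5 wrist [220. 237.] [347. 237.] scene [247. 392.] side [324. 309.]
-11 14 wrist [224. 230.] [344. 230.] scene [247. 398.] side [323. 321.]
-11 22 wrist [226. 225.] [341. 225.] scene [247. 403.] side [322. 331.]
11 -15 wrist [215. 297.] [352. 297.] scene [284. 391.] side [359. 274.]
11 -5 wrist [219. 286.] [348. 286.] scene [284. 397.] side [357. 288.]
11 5 wrist [223. 276.] [345. 276.] scene [284. 403.] side [356. 301.]
11 14 wrist [226. 268.] [342. 268.] scene [284. 409.] side [354. 313.]
11 22 wrist [228. 261.] [340. 261.] scene [283. 414.] side [353. 323.]
```

```bash
python3 - <<'E'
from h import *
im=capture("side"); cv2.imwrite("pics/s4.png",cv2.resize(im[235:295,315:380],None,fx=9,fy=9,interpolation=cv2.INTER_NEAREST)[:,:,::-1])
im=cv2.imread("pics/w3.png"); b=np.clip(im[200:360,130:430].astype(float)*2.5,0,255).astype(np.uint8); cv2.imwrite("pics/w3b.png",cv2.resize(b,None,fx=2.6,fy=2.6))
E
```

```text
(no output)
```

View pics/s4.png

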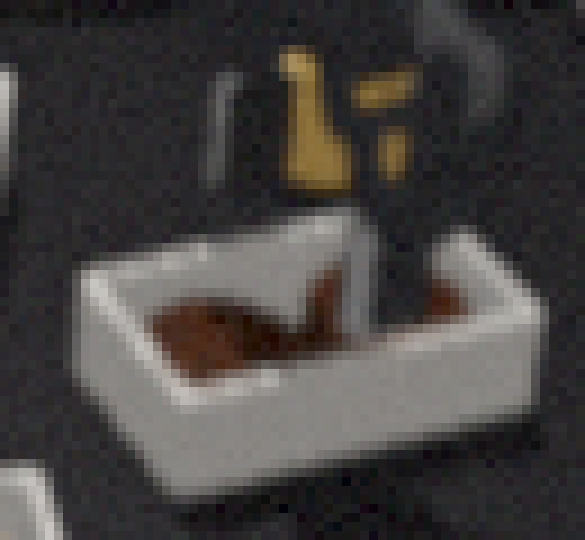

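View pics/w3b.png

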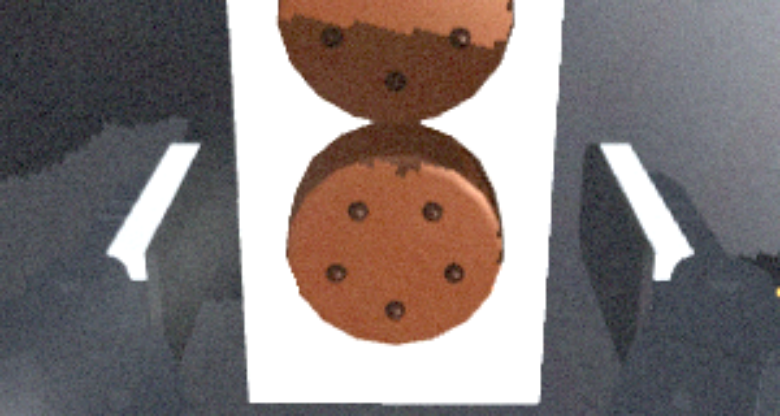

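```bash
python3 - <<'E'
from h import *
s=r.read_state();p=np.array(s["position"]);R=Ro.from_euler("xyz",s["tool_rot"],degrees=True)
for a in([355,272.5],[354,272.5],[355,274]):
  for w in([196,255],[201,255],[207,255]):
    X=tri([("side",a),("wrist",w)]); print(a,w,X.round(1),"tool",R.inv().apply(X-p).round(1),"reproj",proj("side",X)[0].round(1),proj("wrist",X)[0].round(1))
E
```

```text
[355, 272.5] [196, 255] [ 614.1 -324.9   47.1] tool [ -8.2 -13.3 -40.2] reproj [354.5 272.7] [195.3 257.7]
[355, 272.5] [201, 255] [ 614.5 -322.9   45.5] tool [ -7.2 -11.7 -38.4] reproj [354.4 272.8] [200.2 258.2]
[355, 272.5] [207, 255] [ 614.9 -320.5   43.5] tool [ -5.9  -9.7 -36.3] reproj [354.3 272.8] [206.1 258.7]
[354, 272.5] [196, 255] [ 612.6 -324.9   47.7] tool [ -9.6 -13.9 -39.7] reproj [353.9 272.5] [195.9 255.5]
[354, 272.5] [201, 255] [ 613.  -322.9   46.1] tool [ -8.6 -12.3 -37.9] reproj [353.8 272.6] [200.8 255.9]
[354, 272.5] [207, 255] [ 613.4 -320.5   44.1] tool [ -7.4 -10.3 -35.8] reproj [353.7 272.6] [206.6 256.5]
[355, 274] [196, 255] [ 615.1 -325.4   43.5] tool [ -7.4  -9.7 -41. ] reproj [354.8 274.1] [195.8 255.9]
[355, 274] [201, 255] [ 615.5 -323.3   41.8] tool [ -6.3  -8.  -39.2] reproj [354.8 274.1] [200.7 256.4]
[355, 274] [207, 255] [ 616.  -320.8   39.8] tool [ -5.1  -6.  -36.9] reproj [354.7 274.2] [206.5 256.9]
```

Two views put the fingertips at about 44 mm, still above the 35 mm rim and roughly 10 mm behind the TCP at this opening. That disagrees with the stated 22 mm ahead, so I'm trusting the images and lowering in small steps with force checks.

Emit:
{"api": "jog_arm", "payload": {"deltas": [{"jaw": 0.85,"x": 0,"y": 0.2,"z": 0,"wx": 0,"wy": 0,"wz": 0},{"jaw": 0.85,"x": 0,"y": 0.15,"z": 0,"wx": 0,"wy": 0,"wz": 0}]}}

```text
time: 5.2
position: [609.8, -284.8, 24.4]
tool_rot: [-90.1, -0.1, 19.1]
wrist_force: [0.3, 0.8, -0.3]
gripper_width: 0.849
```

```bash
python3 - <<'E'
from h import *
st()
im=capture("side"); cv2.imwrite("pics/s5.png",cv2.resize(im[235:295,315:380],None,fx=9,fy=9,interpolation=cv2.INTER_NEAREST)[:,:,::-1])
E
```

```text
t 5.2 p [ 609.8 -284.8   24.4] rot [-90.11  -0.14  19.13] F [ 0.3  0.8 -0.3] g 0.849
```

View pics/s5.png

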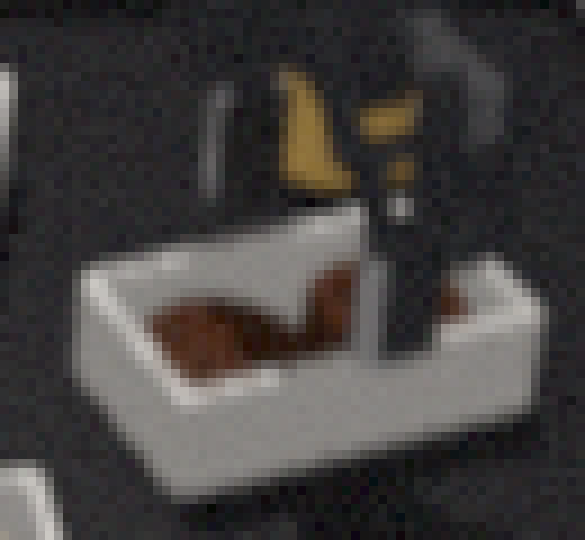

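Emit:
{"api": "jog_arm", "payload": {"deltas": [{"jaw": 0.85,"x": -0.02,"y": 0.25,"z": 0,"wx": 0,"wy": 0,"wz": 0.02},{"jaw": 0.85,"x": -0.02,"y": 0.2,"z": 0,"wx": 0,"wy": 0,"wz": 0},{"jaw": 0.85,"x": 0,"y": 0,"z": 0,"wx": 0,"wy": 0,"wz": 0}]}}

```text
time: 5.5
position: [607.8, -284.9, 8.0]
tool_rot: [-90.0, 0.1, 19.1]
wrist_force: [0.7, 0.4, -0.0]
gripper_width: 0.852
```

```bash
python3 - <<'E'
from h import *
st()
im=capture("side"); cv2.imwrite("pics/s6.png",cv2.resize(im[235:295,315:380],None,fx=9,fy=9,interpolation=cv2.INTER_NEAREST)[:,:,::-1])
E
```

```text
t 5.5 p [ 607.8 -284.9    8. ] rot [-9.004e+01  7.000e-02  1.913e+01] F [ 0.7  0.4 -0. ] g 0.852
```

View pics/s6.png

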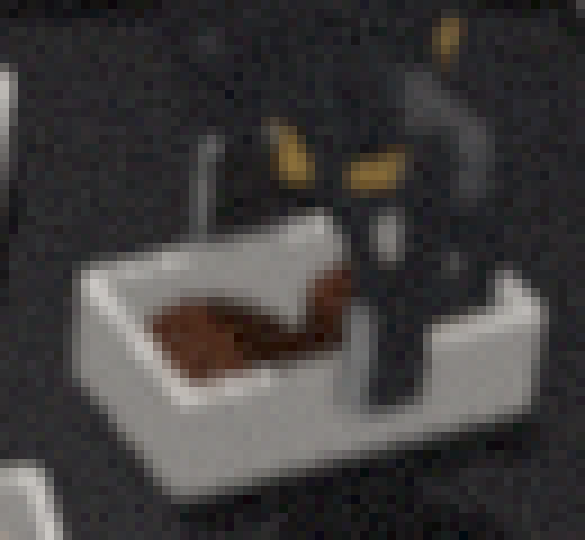

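The near finger now overlaps the wall by about 15 mm with no contact force. Closing.

Emit:
{"api": "jog_arm", "payload": {"deltas": [{"jaw": 0.75,"x": 0.01,"y": -0.04,"z": 0,"wx": 0,"wy": 0,"wz": 0},{"jaw": 0.65,"x": 0.02,"y": -0.03,"z": 0,"wx": 0,"wy": 0,"wz": 0},{"jaw": 0.55,"x": 0.01,"y": -0.02,"z": 0,"wx": 0,"wy": 0,"wz": 0},{"jaw": 0.5,"x": 0,"y": -0.02,"z": 0,"wx": 0,"wy": 0,"wz": 0}], "newtons": 30}}

```text
time: 5.88
position: [608.9, -284.5, 11.5]
tool_rot: [-90.0, 0.1, 19.1]
wrist_force: [0.2, -0.0, -1.7]
gripper_width: 0.693
```

```bash
python3 - <<'E'
from h import *
st()
im=capture("side"); cv2.imwrite("pics/s7.png",cv2.resize(im[235:295,315:380],None,fx=9,fy=9,interpolation=cv2.INTER_NEAREST)[:,:,::-1])
im=capture("wrist"); cv2.imwrite("pics/w7.png",im[:,:,::-1]); st()
E
```

```text
t 5.88 p [ 608.9 -284.5   11.5] rot [-90.02   0.11  19.12] F [ 0.2 -0.  -1.7] g 0.693
t 5.98 p [ 608.9 -284.5   11.6] rot [-90.03   0.1   19.13] F [-0.1 -0.2 -1.1] g 0.696
```

View pics/w7.png

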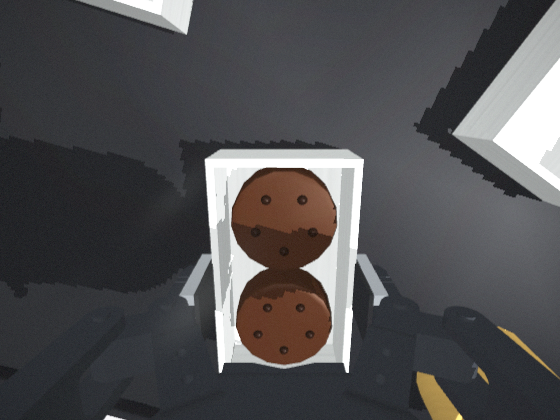

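View pics/s7.png

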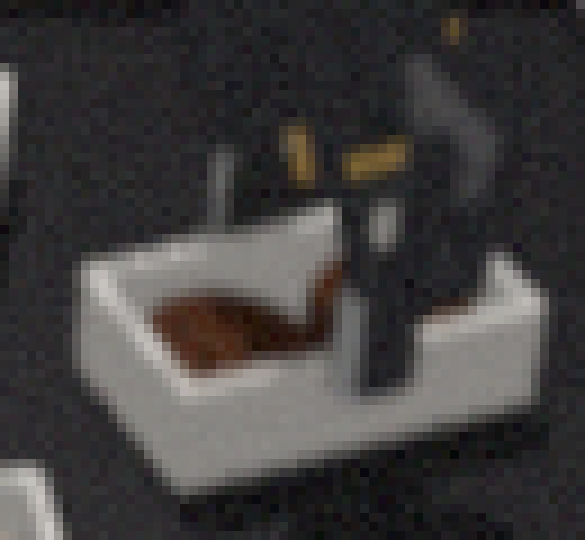

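The tin is gripped at 0.693 (59 mm, matches 60) and bearing its weight. Lifting.

Emit:
{"api": "jog_arm", "payload": {"deltas": [{"jaw": 0.5,"x": 0,"y": -0.2,"z": 0,"wx": 0,"wy": 0,"wz": 0},{"jaw": 0.5,"x": 0,"y": -0.4,"z": 0,"wx": 0,"wy": 0,"wz": 0},{"jaw": 0.5,"x": 0,"y": -0.6,"z": 0,"wx": 0,"wy": 0,"wz": 0},{"jaw": 0.5,"x": 0,"y": -0.7,"z": 0,"wx": 0,"wy": 0,"wz": 0},{"jaw": 0.5,"x": 0,"y": -0.7,"z": 0,"wx": 0,"wy": 0,"wz": 0},{"jaw": 0.5,"x": 0,"y": -0.6,"z": 0,"wx": 0,"wy": 0,"wz": 0},{"jaw": 0.5,"x": 0,"y": -0.4,"z": 0,"wx": 0,"wy": 0,"wz": 0},{"jaw": 0.5,"x": 0,"y": -0.2,"z": 0,"wx": 0,"wy": 0,"wz": 0}]}}

```text
time: 6.65
position: [607.7, -283.9, 134.0]
tool_rot: [-89.9, 0.2, 19.1]
wrist_force: [0.8, -0.7, -1.7]
gripper_width: 0.693
```

```bash
python3 - <<'E'
from h import *
st()
im=capture("side"); cv2.imwrite("pics/s8.png",cv2.resize(im[180:300,280:400],None,fx=5,fy=5,interpolation=cv2.INTER_NEAREST)[:,:,::-1])
plan([598,30,135],8.9,16)
E
```

```text
t 6.65 p [ 607.7 -283.9  134. ] rot [-89.92   0.21  19.1 ] F [ 0.8 -0.7 -1.7] g 0.693
[0.19, -0.0, 0.63, -0.0, 0.11, -0.0]
[0.19, -0.0, 0.63, -0.0, 0.11, -0.0]
[0.18, -0.0, 0.63, -0.0, 0.11, -0.0]
[0.17, -0.0, 0.63, -0.0, 0.11, -0.0]
[0.17, -0.0, 0.63, -0.0, 0.11, -0.0]
[0.16, -0.0, 0.64, -0.0, 0.11, -0.0]
[0.15, -0.0, 0.64, -0.0, 0.11, -0.0]
[0.14, -0.0, 0.64, -0.0, 0.11, -0.0]
[0.14, -0.0, 0.64, -0.0, 0.11, -0.0]
[0.13, -0.0, 0.64, -0.0, 0.11, -0.0]
[0.12, -0.0, 0.64, -0.0, 0.11, -0.0]
[0.12, -0.0, 0.64, -0.0, 0.11, -0.0]
[0.11, -0.0, 0.65, -0.0, 0.11, -0.0]
[0.1, -0.0, 0.65, -0.0, 0.11, -0.0]
[0.09, -0.0, 0.65, -0.0, 0.11, -0.0]
[0.09, -0.0, 0.65, -0.0, 0.11, -0.0]
```

View pics/s8.png

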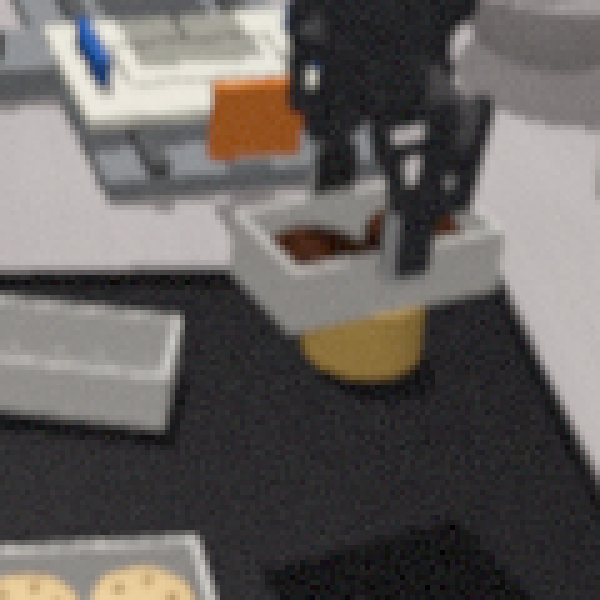

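The tin is lifted level, held about 15 mm deep in the pads, and the cutter is untouched. Moving towards the station with a soft start and stop.

Emit:
{"api": "jog_arm", "payload": {"deltas": [{"jaw": 0.5,"x": 0.06,"y": -0.02,"z": 0.2,"wx": 0,"wy": 0.1,"wz": 0},{"jaw": 0.5,"x": 0.12,"y": -0.02,"z": 0.4,"wx": 0,"wy": 0.11,"wz": -0.02},{"jaw": 0.5,"x": 0.18,"y": -0.02,"z": 0.63,"wx": 0,"wy": 0.11,"wz": -0.02},{"jaw": 0.5,"x": 0.18,"y": -0.02,"z": 0.65,"wx": 0,"wy": 0.11,"wz": 0},{"jaw": 0.5,"x": 0.17,"y": -0.02,"z": 0.65,"wx": 0,"wy": 0.11,"wz": 0},{"jaw": 0.5,"x": 0.16,"y": -0.02,"z": 0.65,"wx": 0,"wy": 0.11,"wz": 0},{"jaw": 0.5,"x": 0.15,"y": -0.02,"z": 0.65,"wx": 0,"wy": 0.11,"wz": 0},{"jaw": 0.5,"x": 0.15,"y": -0.02,"z": 0.65,"wx": 0,"wy": 0.11,"wz": 0}]}}

```text
time: 7.37
position: [598.1, -142.7, 133.1]
tool_rot: [-89.8, 0.5, 12.8]
wrist_force: [-0.4, -0.1, -1.1]
gripper_width: 0.692
```

Emit:
{"api": "jog_arm", "payload": {"deltas": [{"jaw": 0.5,"x": 0.14,"y": -0.02,"z": 0.65,"wx": 0,"wy": 0.11,"wz": 0},{"jaw": 0.5,"x": 0.13,"y": -0.02,"z": 0.65,"wx": 0,"wy": 0.11,"wz": 0},{"jaw": 0.5,"x": 0.12,"y": -0.02,"z": 0.65,"wx": 0,"wy": 0.11,"wz": 0},{"jaw": 0.5,"x": 0.11,"y": -0.02,"z": 0.65,"wx": 0,"wy": 0.11,"wz": 0},{"jaw": 0.5,"x": 0.1,"y": -0.02,"z": 0.5,"wx": 0,"wy": 0.11,"wz": 0},{"jaw": 0.5,"x": 0.05,"y": -0.02,"z": 0.3,"wx": 0,"wy": 0.1,"wz": 0},{"jaw": 0.5,"x": 0,"y": -0.02,"z": 0.1,"wx": 0,"wy": 0,"wz": 0},{"jaw": 0.5,"x": 0,"y": -0.02,"z": 0,"wx": 0,"wy": 0,"wz": 0}]}}

```text
time: 8.03
position: [588.1, -18.2, 128.3]
tool_rot: [-89.4, 1.6, 9.2]
wrist_force: [-0.0, -0.9, -1.3]
gripper_width: 0.69
```

```bash
python3 - <<'E'
from h import *
import pickle
st(); c=get_calibration("wrist"); im=capture("wrist"); cv2.imwrite("pics/w9.png",im[:,:,::-1]); pickle.dump(c,open("w9.pkl","wb"))
E
```

```text
t 8.03 p [588.1 -18.2 128.3] rot [-89.44   1.61   9.2 ] F [-0.  -0.9 -1.3] g 0.69
```

View pics/w9.png

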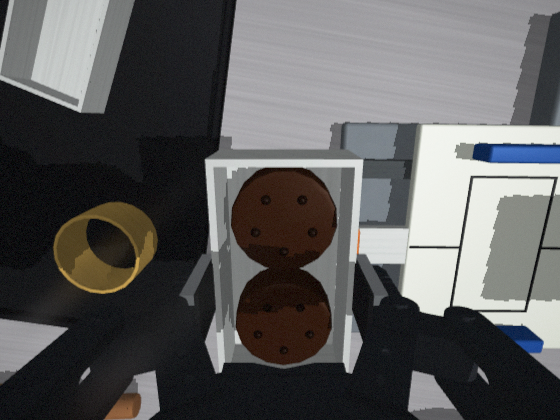

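The picture shows the printed outline with corners at about (471,177), (556,178), (527,311), (453,310), blue stops at the plate ends, and the tin held centrally.

```bash
python3 - <<'E'
from h import *
import pickle
c=pickle.load(open("w9.pkl","rb")); a=cv2.imread("pics/w9.png")
cv2.imwrite("pics/w9c.png",cv2.resize(a[110:360,400:560],None,fx=2.4*1,fy=2.4))
k=[[471,177],[556,178],[527,311],[453,310]]; P=onz("wrist",k,36,c); print(P.round(1),np.linalg.norm(np.roll(P,-1,0)-P,axis=1),P.mean(0))
d=P[2]-P[1]+P[3]-P[0]; print(np.degrees(np.arctan2(d[1],d[0])))
E
```

```text
[[539.7 118.   36. ]
 [530.2 182.1  36. ]
 [642.7 200.2  36. ]
 [651.5 137.7  36. ]] [ 64.8305104  113.9486993   63.14632037 113.4791742 ] [591.04904698 159.50631862  36.        ]
9.546462176077823
```

View pics/w9c.png

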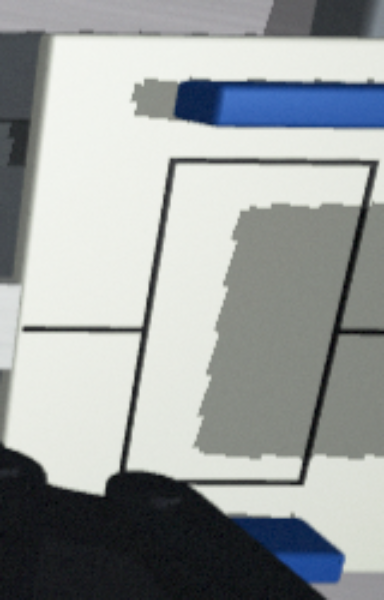

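```bash
python3 - <<'E'
from h import *
plan([591.5,159.2,115],9.2,9)
E
```

```text
[0.12, 0.05, 0.65, -0.01, -0.0, -0.03]
[0.12, 0.05, 0.65, -0.01, -0.0, -0.03]
[0.12, 0.05, 0.65, -0.01, -0.0, -0.03]
[0.12, 0.05, 0.65, -0.01, -0.0, -0.03]
[0.12, 0.05, 0.65, -0.01, -0.0, -0.03]
[0.12, 0.05, 0.65, -0.01, -0.0, -0.03]
[0.12, 0.05, 0.65, -0.01, -0.0, -0.03]
[0.12, 0.05, 0.65, -0.01, -0.0, -0.03]
[0.12, 0.05, 0.65, -0.01, -0.0, -0.03]
```

Emit:
{"api": "jog_arm", "payload": {"deltas": [{"jaw": 0.5,"x": 0.05,"y": -0.02,"z": 0.2,"wx": -0.02,"wy": 0,"wz": -0.06},{"jaw": 0.5,"x": 0.1,"y": -0.02,"z": 0.5,"wx": -0.02,"wy": 0,"wz": -0.06},{"jaw": 0.5,"x": 0.15,"y": -0.02,"z": 0.7,"wx": -0.02,"wy": 0,"wz": -0.06},{"jaw": 0.5,"x": 0.15,"y": -0.02,"z": 0.7,"wx": -0.02,"wy": 0,"wz": -0.06},{"jaw": 0.5,"x": 0.15,"y": 0,"z": 0.7,"wx": -0.02,"wy": 0,"wz": -0.06},{"jaw": 0.5,"x": 0.15,"y": 0,"z": 0.6,"wx": 0,"wy": 0,"wz": -0.03},{"jaw": 0.5,"x": 0.1,"y": 0,"z": 0.4,"wx": 0,"wy": 0,"wz": 0},{"jaw": 0.5,"x": 0.05,"y": 0,"z": 0.2,"wx": 0,"wy": 0,"wz": 0}]}}

```text
time: 8.75
position: [596.6, 98.3, 129.6]
tool_rot: [-90.4, -0.4, 8.1]
wrist_force: [-0.8, 0.5, -1.6]
gripper_width: 0.69
```

Emit:
{"api": "jog_arm", "payload": {"deltas": [{"jaw": 0.5,"x": 0,"y": 0,"z": 0.1,"wx": 0,"wy": 0,"wz": 0}]}}

```text
time: 8.83
position: [596.4, 101.8, 129.5]
tool_rot: [-90.4, -0.4, 8.1]
wrist_force: [-0.7, -0.5, -1.5]
gripper_width: 0.691
```

```bash
python3 - <<'E'
from h import *
st(); plan([591.5,159.2,100],9.2,6)
E
```

```text
t 8.83 p [596.4 101.8 129.5] rot [-90.36  -0.45   8.14] F [-0.7 -0.5 -1.5] g 0.691
[0.02, 0.16, 0.32, 0.01, -0.03, 0.01]
[0.02, 0.16, 0.32, 0.01, -0.03, 0.01]
[0.02, 0.16, 0.32, 0.01, -0.03, 0.01]
[0.02, 0.16, 0.32, 0.01, -0.03, 0.01]
[0.02, 0.16, 0.32, 0.01, -0.03, 0.01]
[0.02, 0.16, 0.32, 0.01, -0.03, 0.01]
```

Emit:
{"api": "jog_arm", "payload": {"deltas": [{"jaw": 0.5,"x": 0.02,"y": 0,"z": 0.35,"wx": 0.02,"wy": -0.05,"wz": 0.02},{"jaw": 0.5,"x": 0.02,"y": 0.1,"z": 0.4,"wx": 0.02,"wy": -0.05,"wz": 0.02},{"jaw": 0.5,"x": 0.02,"y": 0.2,"z": 0.4,"wx": 0.01,"wy": -0.04,"wz": 0.02},{"jaw": 0.5,"x": 0.02,"y": 0.2,"z": 0.35,"wx": 0.01,"wy": -0.03,"wz": 0.01},{"jaw": 0.5,"x": 0.02,"y": 0.2,"z": 0.3,"wx": 0,"wy": 0,"wz": 0},{"jaw": 0.5,"x": 0.01,"y": 0.1,"z": 0.2,"wx": 0,"wy": 0,"wz": 0},{"jaw": 0.5,"x": 0,"y": 0,"z": 0,"wx": 0,"wy": 0,"wz": 0}]}}

```text
time: 9.42
position: [589.8, 164.4, 101.9]
tool_rot: [-90.0, 0.1, 9.0]
wrist_force: [-0.7, 0.3, -1.6]
gripper_width: 0.693
```

```bash
python3 - <<'E'
from h import *
import pickle
st(); c=get_calibration("wrist"); im=capture("wrist"); cv2.imwrite("pics/w10.png",im[:,:,::-1]); pickle.dump(c,open("w10.pkl","wb"))
plan([591.5,159.2,60],9.2,6)
E
```

```text
t 9.42 p [589.8 164.4 101.9] rot [-90.04   0.12   9.02] F [-0.7  0.3 -1.6] g 0.693
[0.01, 0.23, -0.03, 0.0, -0.01, -0.0]
[0.01, 0.23, -0.03, 0.0, -0.01, -0.0]
[0.01, 0.23, -0.03, 0.0, -0.01, -0.0]
[0.01, 0.23, -0.03, 0.0, -0.01, -0.0]
[0.01, 0.23, -0.03, 0.0, -0.01, -0.0]
[0.0, 0.23, -0.03, 0.0, -0.01, -0.0]
```

View pics/w10.png

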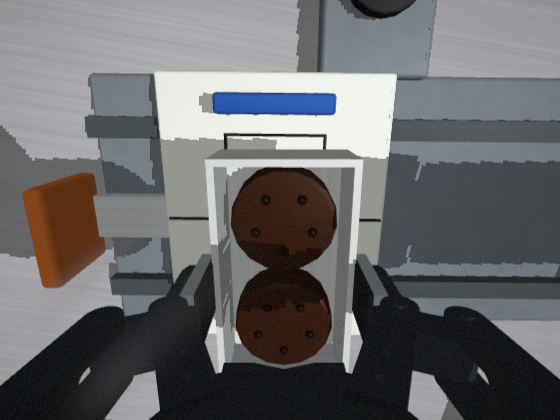

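The picture shows the near blue stop's top at (214–336, 94–114), the outline's end corners at (226,135) and (325,135), plate corners at (156,73) and (397,74), and the tin centred on the jaw line.

```bash
python3 - <<'E'
from h import *
import pickle
c=pickle.load(open("w10.pkl","rb"))
yaw=np.radians(9.2); ex=np.array([np.cos(yaw),np.sin(yaw)]); ey=np.array([-np.sin(yaw),np.cos(yaw)])
O=onz("wrist",[[226,135],[325,135]],36,c)[:,:2]; print("outline",O.round(1),np.linalg.norm(O[1]-O[0]),"seat",O.mean(0)+57*ex)
v=O[1]-O[0];print("yaw",np.degrees(np.arctan2(-v[0],v[1])))
B=onz("wrist",[[214,113],[336,114],[214,94],[334,95]],58,c)[:,:2]; print("stop",B.round(1),np.linalg.norm(B[1]-B[0]),np.linalg.norm(B[2]-B[0]),"seat",B[:2].mean(0)+70*ex, B[2:].mean(0)+82*ex)
v=B[1]-B[0];print("yaw",np.degrees(np.arctan2(-v[0],v[1])))
C=onz("wrist",[[156,73],[397,74]],36,c)[:,:2]; print("plate",C,np.linalg.norm(C[1]-C[0]),"seat",C.mean(0)+95*ex)
v=C[1]-C[0];print("yaw",np.degrees(np.arctan2(-v[0],v[1])))
for zb in(94,96,98):
  T=onz("wrist",[[207,165],[361,165],[220,371],[348,371]],zb+32,c)[:,:2]; print("tin",T.round(1),np.linalg.norm(T[1]-T[0]),np.linalg.norm(T[2]-T[0]),T.mean(0))
E
```

```text
outline [[539.7 118.7]
 [529.7 181.6]] 63.66532234955847 seat [590.94233258 159.29862156]
yaw 9.027788696271221
stop [[526.3 114.2]
 [516.  182.6]
 [516.1 113.2]
 [506.1 179.4]] 69.21516974597336 10.229177066399274 seat [590.25872334 159.57365685] [592.08864203 159.41011839]
yaw 8.573578125194823
plate [[509.40645352  72.47819425]
 [486.86631884 218.06670607]] 147.3230207617122 seat [591.91433136 160.46116299]
yaw 8.80070804426592
tin [[542.9 126.9]
 [533.6 185.5]
 [639.  141.8]
 [629.5 201.1]] 59.32038364849221 97.18935460398312 [586.24533323 163.82636371]
tin [[542.5 127.3]
 [533.4 185. ]
 [637.  142. ]
 [627.7 200.3]] 58.38065266769037 95.64971777245663 [585.15812477 163.65065205]
tin [[542.1 127.7]
 [533.1 184.4]
 [635.1 142.2]
 [626.  199.6]] 57.44092168688852 94.11008094093025 [584.07091631 163.47494038]
```

```bash
python3 - <<'E'
from h import *
a=cv2.imread("pics/w10.png")
cv2.imwrite("pics/w10c.png",cv2.resize(a[140:190,195:375],None,fx=4.4,fy=4.4,interpolation=cv2.INTER_NEAREST))
E
```

```text
(no output)
```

View pics/w10c.png

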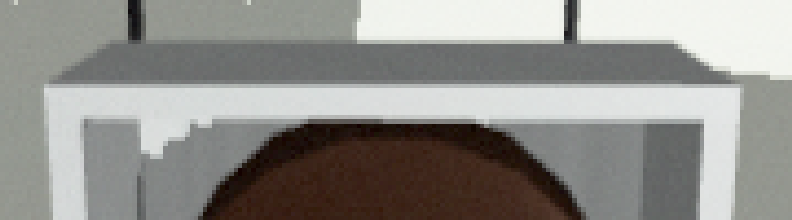

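```bash
python3 - <<'E'
from h import *
import pickle
c=pickle.load(open("w10.pkl","rb"))
ex=np.array([np.cos(np.radians(9)),np.sin(np.radians(9))])
for z in(123,125,127,129):
  T=onz("wrist",[[205.2,158.9],[363.4,158.9]],z,c)[:,:2]; v=T[1]-T[0]
  Bt=onz("wrist",[[219.3,149.3],[348.4,149.3]],z-32,c)[:,:2]; w=Bt[1]-Bt[0]
  print(z,np.linalg.norm(v),T.mean(0)+55*ex,np.degrees(np.arctan2(-v[0],v[1])),"| bottom",np.linalg.norm(w),Bt.mean(0)+55*ex)
E
```

```text
123 62.05793978297615 [590.68113231 164.60177145] 9.030090652506496 | bottom 62.662221173017116 [590.75144206 164.46074509]
125 61.09766005780818 [590.39110739 164.55127562] 9.030090652506436 | bottom 61.88501394915698 [590.51810051 164.42201933]
127 60.137380332640184 [590.10108248 164.50077979] 9.030090652506487 | bottom 61.10780672529679 [590.28475897 164.38329356]
129 59.17710060747221 [589.81105756 164.45028396] 9.030090652506424 | bottom 60.33059950143662 [590.05141743 164.34456779]
```

The tin centre equals the TCP to within 0.5 mm, yaw 9.0°, with its underside about 6 mm below the TCP. The seat averages (591.2,159.6), yaw about 9°. Aligning, then lowering.

Emit:
{"api": "jog_arm", "payload": {"deltas": [{"jaw": 0.5,"x": 0.02,"y": 0.2,"z": -0.1,"wx": 0,"wy": 0,"wz": 0},{"jaw": 0.5,"x": 0.01,"y": 0.3,"z": -0.08,"wx": 0,"wy": 0,"wz": 0},{"jaw": 0.5,"x": 0.01,"y": 0.3,"z": 0,"wx": 0,"wy": 0,"wz": 0},{"jaw": 0.5,"x": 0.01,"y": 0.2,"z": 0,"wx": 0,"wy": 0,"wz": 0},{"jaw": 0.5,"x": 0.01,"y": 0,"z": 0,"wx": 0,"wy": 0,"wz": 0},{"jaw": 0.5,"x": 0,"y": -0.02,"z": 0,"wx": 0,"wy": 0,"wz": 0}]}}

```text
time: 9.97
position: [593.2, 154.4, 69.1]
tool_rot: [-90.2, 0.1, 8.8]
wrist_force: [0.1, -1.0, -1.4]
gripper_width: 0.697
```

Emit:
{"api": "jog_arm", "payload": {"deltas": [{"jaw": 0.5,"x": -0.04,"y": 0.15,"z": 0.12,"wx": 0.02,"wy": -0.02,"wz": 0},{"jaw": 0.5,"x": -0.02,"y": 0.2,"z": 0.06,"wx": 0.01,"wy": 0,"wz": 0},{"jaw": 0.5,"x": 0,"y": 0.1,"z": 0,"wx": 0,"wy": 0,"wz": 0},{"jaw": 0.5,"x": 0,"y": 0,"z": 0,"wx": 0,"wy": 0,"wz": 0},{"jaw": 0.5,"x": 0,"y": -0.02,"z": 0,"wx": 0,"wy": 0,"wz": 0}]}}

```text
time: 10.38
position: [590.6, 159.9, 55.2]
tool_rot: [-90.0, 0.1, 8.9]
wrist_force: [0.1, 0.4, -1.8]
gripper_width: 0.698
```

Good; now within 1 mm. Lowering gently.

Emit:
{"api": "jog_arm", "payload": {"deltas": [{"jaw": 0.5,"x": 0.02,"y": 0.1,"z": 0,"wx": 0,"wy": 0,"wz": 0},{"jaw": 0.5,"x": 0.01,"y": 0.1,"z": 0,"wx": 0,"wy": 0,"wz": 0},{"jaw": 0.5,"x": 0.01,"y": 0.05,"z": 0,"wx": 0,"wy": 0,"wz": 0}]}}

```text
time: 10.63
position: [592.5, 160.5, 48.0]
tool_rot: [-90.0, 0.0, 8.9]
wrist_force: [-0.4, -0.2, -1.7]
gripper_width: 0.692
```

Emit:
{"api": "jog_arm", "payload": {"deltas": [{"jaw": 0.5,"x": 0,"y": 0.03,"z": 0,"wx": 0,"wy": 0,"wz": 0}]}}

```text
time: 10.72
position: [592.5, 160.5, 46.9]
tool_rot: [-90.0, 0.0, 8.9]
wrist_force: [0.0, 0.3, -1.5]
gripper_width: 0.694
```

Emit:
{"api": "jog_arm", "payload": {"deltas": [{"jaw": 0.5,"x": -0.04,"y": 0.04,"z": -0.02,"wx": 0,"wy": 0,"wz": 0},{"jaw": 0.5,"x": 0,"y": 0.03,"z": 0,"wx": 0,"wy": 0,"wz": 0}]}}

```text
time: 10.88
position: [591.4, 159.6, 44.5]
tool_rot: [-90.0, 0.0, 8.9]
wrist_force: [0.0, 0.1, -2.7]
gripper_width: 0.693
```

Emit:
{"api": "jog_arm", "payload": {"deltas": [{"jaw": 0.5,"x": 0,"y": 0.03,"z": 0,"wx": 0,"wy": 0,"wz": 0}]}}

```text
time: 10.97
position: [591.4, 159.6, 43.6]
tool_rot: [-90.0, 0.0, 8.9]
wrist_force: [-0.7, -0.9, -1.6]
gripper_width: 0.697
```

Emit:
{"api": "jog_arm", "payload": {"deltas": [{"jaw": 0.5,"x": 0,"y": 0.03,"z": 0,"wx": 0,"wy": 0,"wz": 0}]}}

```text
time: 11.05
position: [591.4, 159.5, 42.6]
tool_rot: [-90.0, 0.0, 8.9]
wrist_force: [-2.1, -0.2, 9.6]
gripper_width: 0.69
```

Emit:
{"api": "jog_arm", "payload": {"deltas": [{"jaw": 0.5,"x": 0,"y": 0.03,"z": 0,"wx": 0,"wy": 0,"wz": 0}]}}

```text
time: 11.13
position: [591.4, 159.5, 42.6]
tool_rot: [-90.0, 0.0, 8.9]
wrist_force: [-4.5, -0.1, 12.8]
gripper_width: 0.693
```

```bash
python3 - <<'E'
from h import *
import pickle
st(); c=get_calibration("wrist"); im=capture("wrist"); cv2.imwrite("pics/w11.png",im[:,:,::-1]); pickle.dump(c,open("w11.pkl","wb")); st()
E
```

```text
t 11.13 p [591.4 159.5  42.6] rot [-8.995e+01  3.000e-02  8.880e+00] F [-4.5 -0.1 12.8] g 0.693
t 11.18 p [591.5 159.5  42.7] rot [-8.995e+01  2.000e-02  8.880e+00] F [-1.8  1.1  5.2] g 0.693
```

View pics/w11.png

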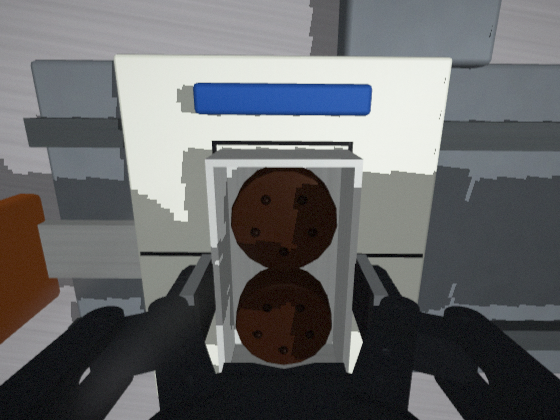

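The tin has touched down. It is centred in the outline to under 1 mm: the outline spans 213–352, the tin underside 219–348, and the end gap is about 3.4 mm against 3 expected. Releasing.

Emit:
{"api": "jog_arm", "payload": {"deltas": [{"jaw": 0.72,"x": 0,"y": -0.03,"z": 0,"wx": 0,"wy": 0,"wz": 0},{"jaw": 0.78,"x": 0,"y": -0.03,"z": 0,"wx": 0,"wy": 0,"wz": 0},{"jaw": 0.85,"x": 0,"y": -0.03,"z": 0,"wx": 0,"wy": 0,"wz": 0},{"jaw": 0.85,"x": 0,"y": -0.03,"z": 0,"wx": 0,"wy": 0,"wz": 0}]}}

```text
time: 11.52
position: [592.5, 159.8, 47.5]
tool_rot: [-89.9, -0.1, 8.9]
wrist_force: [0.3, -0.8, -0.4]
gripper_width: 0.849
```

```bash
python3 - <<'E'
from h import *
import pickle
st(); c=get_calibration("wrist"); im=capture("wrist"); cv2.imwrite("pics/w12.png",im[:,:,::-1])
E
```

```text
t 11.52 p [592.5 159.8  47.5] rot [-89.92  -0.12   8.87] F [ 0.3 -0.8 -0.4] g 0.849
```

View pics/w12.png

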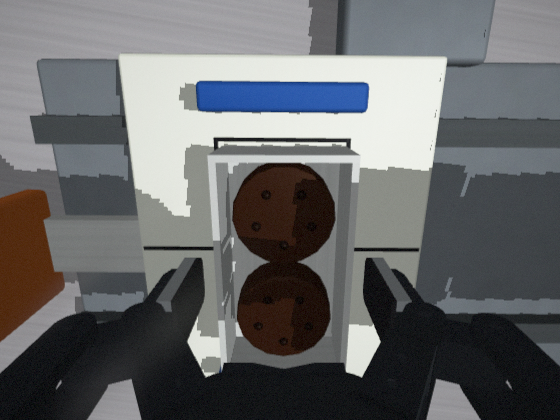

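The tin is released and still square in the outline. Rising straight up.

Emit:
{"api": "jog_arm", "payload": {"deltas": [{"jaw": 0.85,"x": -0.02,"y": -0.2,"z": 0,"wx": 0,"wy": 0,"wz": 0},{"jaw": 0.85,"x": 0,"y": -0.3,"z": 0,"wx": 0,"wy": 0,"wz": 0},{"jaw": 0.85,"x": 0,"y": -0.5,"z": 0,"wx": 0,"wy": 0,"wz": 0},{"jaw": 0.85,"x": 0,"y": -0.7,"z": 0,"wx": 0,"wy": 0,"wz": 0},{"jaw": 0.85,"x": 0,"y": -0.8,"z": 0,"wx": 0,"wy": 0,"wz": 0},{"jaw": 0.85,"x": 0,"y": -0.5,"z": -0.2,"wx": 0,"wy": 0,"wz": 0},{"jaw": 0.85,"x": 0,"y": -0.2,"z": -0.5,"wx": 0,"wy": 0,"wz": 0}]}}

```text
time: 12.15
position: [593.2, 141.5, 148.8]
tool_rot: [-89.9, 0.1, 9.2]
wrist_force: [0.2, 0.8, 0.3]
gripper_width: 0.849
```

```bash
python3 - <<'E'
from h import *
import pickle
st(); c=get_calibration("wrist"); im=capture("wrist"); cv2.imwrite("pics/w13.png",im[:,:,::-1]); pickle.dump(c,open("w13.pkl","wb"))
E
```

```text
t 12.15 p [593.2 141.5 148.8] rot [-8.987e+01  8.000e-02  9.170e+00] F [0.2 0.8 0.3] g 0.849
```

View pics/w13.png

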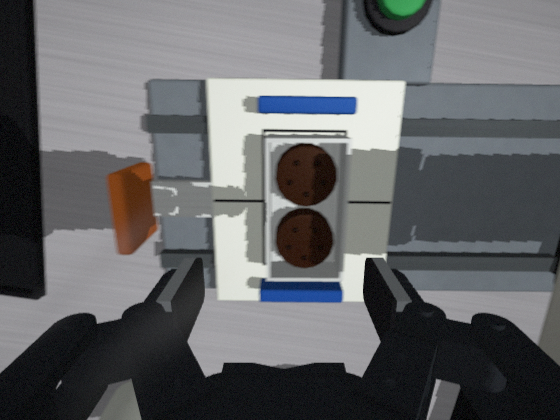

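The tin sits square between the stops: rim around (265–349, 138–280), stops at rows 105 and 291. Next is the handle: the seat gives (611.4,31.1), the scene view (610.3,32.2).

```bash
python3 - <<'E'
from h import *
st(); plan([611,31.5,120],8.95,6)
E
```

```text
t 12.2 p [594.7 136.1 149.8] rot [-9.003e+01 -3.000e-02  8.860e+00] F [ 1.2 -2.4  1.6] g 0.846
[-0.0, 0.17, -0.59, 0.0, -0.0, 0.0]
[-0.0, 0.17, -0.59, 0.0, -0.0, 0.0]
[-0.0, 0.17, -0.59, 0.0, -0.0, 0.0]
[-0.0, 0.17, -0.59, 0.0, -0.0, 0.0]
[-0.0, 0.17, -0.59, 0.0, -0.0, 0.0]
[-0.0, 0.17, -0.59, 0.0, -0.0, 0.0]
```

Emit:
{"api": "jog_arm", "payload": {"deltas": [{"jaw": 0.85,"x": 0,"y": 0,"z": -0.6,"wx": 0,"wy": 0,"wz": 0},{"jaw": 0.85,"x": 0,"y": 0,"z": -0.65,"wx": 0,"wy": 0,"wz": 0},{"jaw": 0.85,"x": 0,"y": 0.1,"z": -0.65,"wx": 0,"wy": 0,"wz": 0},{"jaw": 0.7,"x": 0,"y": 0.2,"z": -0.65,"wx": 0,"wy": 0,"wz": 0},{"jaw": 0.7,"x": 0,"y": 0.2,"z": -0.5,"wx": 0,"wy": 0,"wz": 0},{"jaw": 0.7,"x": 0,"y": 0.2,"z": -0.2,"wx": 0,"wy": 0,"wz": 0},{"jaw": 0.7,"x": 0,"y": 0,"z": 0,"wx": 0,"wy": 0,"wz": 0}]}}

```text
time: 12.78
position: [609.2, 28.8, 127.3]
tool_rot: [-90.1, -0.0, 8.5]
wrist_force: [-0.4, 0.3, -0.4]
gripper_width: 0.7
```

```bash
python3 - <<'E'
from h import *
import pickle
st(); plan([611,31.5,62],8.95,4); c=get_calibration("wrist"); im=capture("wrist"); cv2.imwrite("pics/w14.png",im[:,:,::-1]); pickle.dump(c,open("w14.pkl","wb"))
E
```

```text
t 12.78 p [609.2  28.8 127.3] rot [-9.013e+01 -1.000e-02  8.470e+00] F [-0.4  0.3 -0.4] g 0.7
[0.02, 0.54, 0.02, 0.01, -0.02, 0.0]
[0.02, 0.54, 0.02, 0.01, -0.02, 0.0]
[0.02, 0.54, 0.02, 0.01, -0.02, 0.0]
[0.02, 0.54, 0.02, 0.01, -0.02, 0.0]
```

View pics/w14.png

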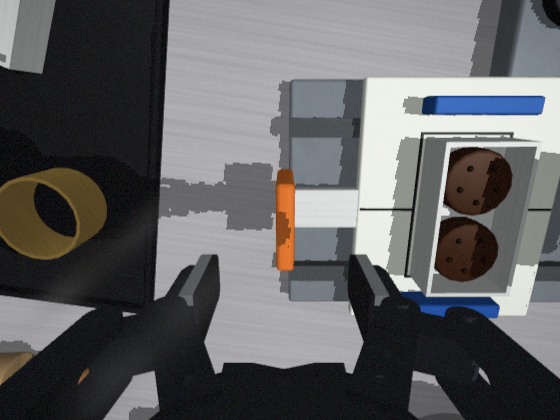

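The picture shows the orange handle top at (277–293, 170–270), on the jaw midline, with the tin on its outline.

```bash
python3 - <<'E'
from h import *
import pickle
c=pickle.load(open("w14.pkl","rb"))
P=onz("wrist",[[277,171],[294,171],[293,269],[278,269]],81,c); print(P.round(1),np.linalg.norm(np.roll(P,-1,0)-P,axis=1),P.mean(0))
E
```

```text
[[573.4  19.2  81. ]
 [571.9  29.3  81. ]
 [636.5  38.9  81. ]
 [638.   29.1  81. ]] [10.24623751 65.37124135  9.89206085 65.3785826 ] [604.95670478  29.10150907  81.        ]
```

Emit:
{"api": "jog_arm", "payload": {"deltas": [{"jaw": 0.7,"x": 0.02,"y": 0.5,"z": 0.02,"wx": 0.02,"wy": -0.03,"wz": 0},{"jaw": 0.7,"x": 0.02,"y": 0.6,"z": 0.02,"wx": 0.02,"wy": -0.03,"wz": 0},{"jaw": 0.7,"x": 0.02,"y": 0.5,"z": 0.0,"wx": 0,"wy": -0.02,"wz": 0},{"jaw": 0.7,"x": 0,"y": 0.25,"z": 0,"wx": 0,"wy": 0,"wz": 0},{"jaw": 0.7,"x": 0,"y": 0.0,"z": 0,"wx": 0,"wy": 0,"wz": 0}]}}

```text
time: 13.25
position: [611.6, 36.8, 71.1]
tool_rot: [-89.7, -0.2, 9.3]
wrist_force: [0.4, 0.4, 0.4]
gripper_width: 0.706
```

Emit:
{"api": "jog_arm", "payload": {"deltas": [{"jaw": 0.7,"x": 0,"y": 0.1,"z": -0.15,"wx": -0.03,"wy": 0.03,"wz": 0.02},{"jaw": 0.7,"x": 0,"y": 0.1,"z": -0.05,"wx": -0.02,"wy": 0.03,"wz": 0},{"jaw": 0.6,"x": 0,"y": 0.05,"z": 0,"wx": 0,"wy": 0,"wz": 0},{"jaw": 0.5,"x": 0,"y": -0.02,"z": 0,"wx": 0,"wy": 0,"wz": 0}]}}

```text
time: 13.58
position: [613.5, 32.7, 65.1]
tool_rot: [-90.0, -0.1, 9.0]
wrist_force: [-0.3, -0.2, 0.4]
gripper_width: 0.504
```

```bash
python3 - <<'E'
from h import *
st(); im=capture("wrist"); cv2.imwrite("pics/w15.png",im[:,:,::-1])
im=capture("side"); cv2.imwrite("pics/s15.png",cv2.resize(im[120:230,260:380],None,fx=5,fy=5,interpolation=cv2.INTER_NEAREST)[:,:,::-1])
E
```

```text
t 13.58 p [613.5  32.7  65.1] rot [-89.97  -0.13   9.02] F [-0.3 -0.2  0.4] g 0.504
```

View pics/w15.png

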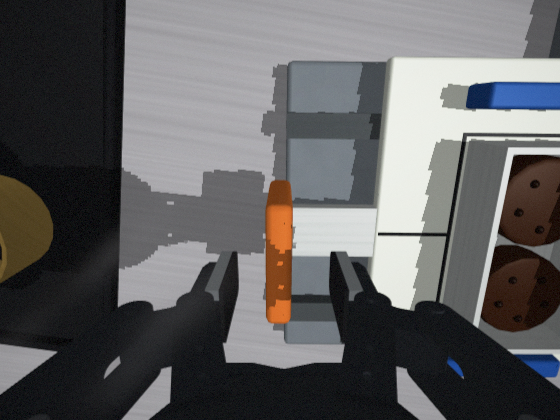

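View pics/s15.png

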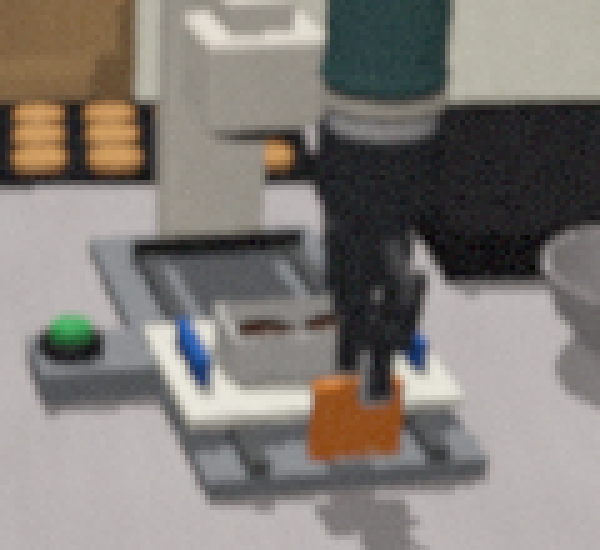

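The handle lies between the jaws, with the fingertips about 10 mm below its top. I'll shift to its middle, go a bit lower and pinch.

Emit:
{"api": "jog_arm", "payload": {"deltas": [{"jaw": 0.5,"x": -0.15,"y": 0.2,"z": -0.03,"wx": 0,"wy": 0,"wz": 0.02},{"jaw": 0.4,"x": -0.05,"y": 0.1,"z": 0,"wx": 0,"wy": 0,"wz": 0},{"jaw": 0.3,"x": 0,"y": 0,"z": 0,"wx": 0,"wy": 0,"wz": 0},{"jaw": 0.2,"x": 0,"y": -0.02,"z": 0,"wx": 0,"wy": 0,"wz": 0}], "newtons": 25}}

```text
time: 14.02
position: [607.8, 30.6, 57.3]
tool_rot: [-90.0, -0.1, 9.0]
wrist_force: [-1.2, 0.3, -0.2]
gripper_width: 0.202
```

Emit:
{"api": "jog_arm", "payload": {"deltas": [{"jaw": 0.12,"x": 0,"y": -0.02,"z": 0,"wx": 0,"wy": 0,"wz": 0},{"jaw": 0.08,"x": 0,"y": -0.02,"z": 0,"wx": 0,"wy": 0,"wz": 0},{"jaw": 0.05,"x": 0,"y": -0.02,"z": 0,"wx": 0,"wy": 0,"wz": 0}]}}

```text
time: 14.27
position: [607.7, 30.4, 57.7]
tool_rot: [-90.0, -0.1, 8.9]
wrist_force: [2.8, -0.3, -8.9]
gripper_width: 0.134
```

```bash
python3 - <<'E'
from h import *
st(); 
im=capture("side"); cv2.imwrite("pics/s16.png",cv2.resize(im[120:230,260:380],None,fx=5,fy=5,interpolation=cv2.INTER_NEAREST)[:,:,::-1]); st()
E
```

```text
t 14.27 p [607.7  30.4  57.7] rot [-89.98  -0.14   8.89] F [ 2.8 -0.3 -8.9] g 0.134
t 14.32 p [607.7  30.4  57.7] rot [-89.98  -0.14   8.9 ] F [ 3.7 -0.5 -8.6] g 0.127
```

View pics/s16.png

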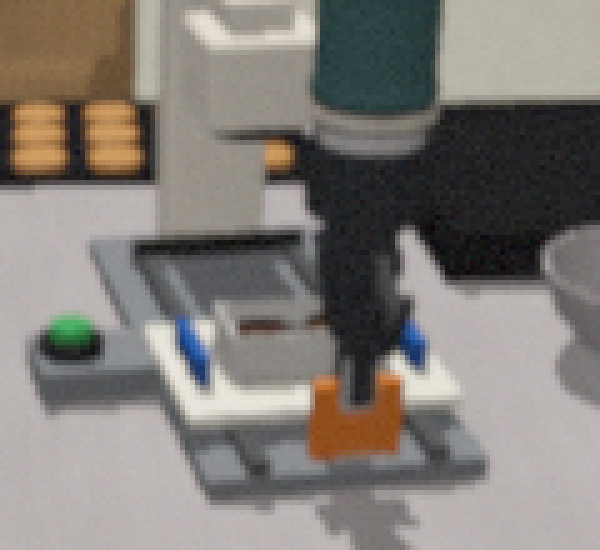

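Handle pinched at 0.13 (about 11–12 mm). Sliding slowly along station +y.

Emit:
{"api": "jog_arm", "payload": {"deltas": [{"jaw": 0.05,"x": 0,"y": 0.01,"z": 0.03,"wx": 0,"wy": 0,"wz": 0},{"jaw": 0.05,"x": 0,"y": 0,"z": 0.06,"wx": 0,"wy": 0,"wz": 0},{"jaw": 0.05,"x": 0,"y": 0,"z": 0.1,"wx": 0,"wy": 0,"wz": 0},{"jaw": 0.05,"x": 0,"y": 0,"z": 0.13,"wx": 0,"wy": 0,"wz": 0},{"jaw": 0.05,"x": 0,"y": 0,"z": 0.15,"wx": 0,"wy": 0,"wz": 0},{"jaw": 0.05,"x": 0,"y": 0,"z": 0.15,"wx": 0,"wy": 0,"wz": 0}]}}

```text
time: 14.82
position: [605.4, 46.6, 57.7]
tool_rot: [-90.2, -0.2, 8.7]
wrist_force: [1.5, -0.5, -4.0]
gripper_width: 0.133
```

Emit:
{"api": "jog_arm", "payload": {"deltas": [{"jaw": 0.05,"x": 0,"y": 0,"z": 0.17,"wx": 0.02,"wy": -0.02,"wz": 0.02},{"jaw": 0.05,"x": 0,"y": 0,"z": 0.2,"wx": 0,"wy": 0,"wz": 0},{"jaw": 0.05,"x": 0,"y": 0,"z": 0.2,"wx": 0,"wy": 0,"wz": 0},{"jaw": 0.05,"x": 0,"y": 0,"z": 0.2,"wx": 0.02,"wy": -0.02,"wz": 0},{"jaw": 0.05,"x": 0,"y": 0,"z": 0.2,"wx": 0,"wy": 0,"wz": 0},{"jaw": 0.05,"x": 0,"y": 0,"z": 0.2,"wx": 0,"wy": 0,"wz": 0},{"jaw": 0.05,"x": 0,"y": 0,"z": 0.2,"wx": 0,"wy": 0,"wz": 0},{"jaw": 0.05,"x": 0,"y": 0,"z": 0.2,"wx": 0,"wy": 0,"wz": 0}]}}

```text
time: 15.48
position: [597.7, 98.6, 57.7]
tool_rot: [-89.9, -0.1, 9.0]
wrist_force: [2.6, -1.5, -4.8]
gripper_width: 0.136
```

```bash
python3 - <<'E'
from h import *
st(); 
im=capture("scene"); cv2.imwrite("pics/sc17.png",cv2.resize(im[40:240,310:460],None,fx=3,fy=3)[:,:,::-1])
E
```

```text
t 15.48 p [597.7  98.6  57.7] rot [-89.91  -0.11   8.98] F [ 2.6 -1.5 -4.8] g 0.136
```

View pics/sc17.png

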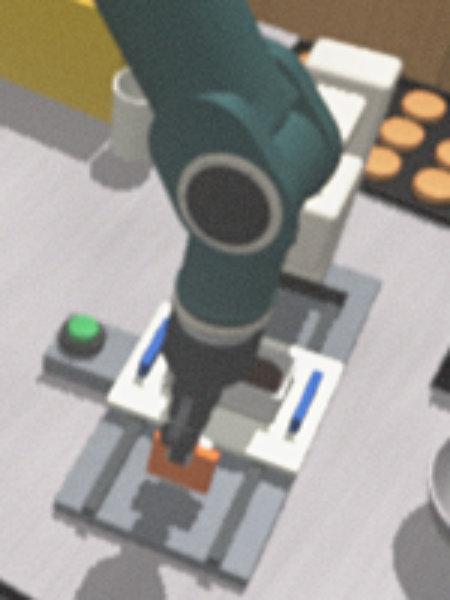

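```bash
python3 - <<'E'
from h import *
im=capture("side"); cv2.imwrite("pics/s17.png",cv2.resize(im[0:230,180:420],None,fx=2.5,fy=2.5)[:,:,::-1])
s=r.read_state(); print(np.round(s["qpos"],1))
# head corners projected, station origin est: seat home => origin = seat_home - 85 ey
E
```

```text
[-24.1  35.   15.3 105.4 -13.5  41.2  97.8]
```

View pics/s17.png

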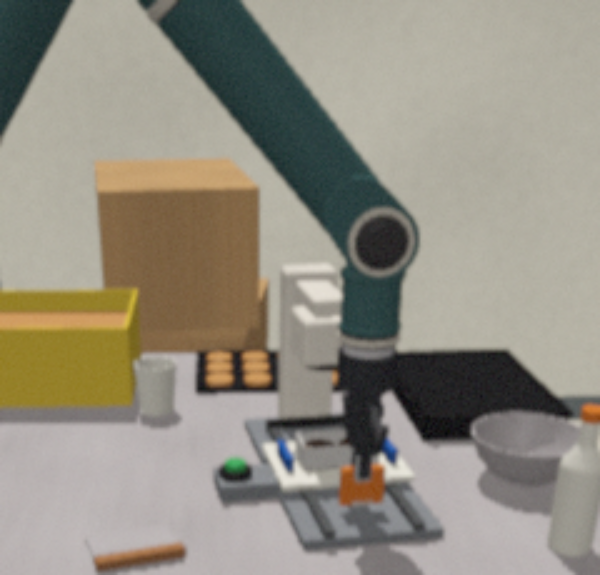

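```bash
python3 - <<'E'
from h import *
for uv in([332,97],[332,111],[332,137]):
    o,d=ray("side",np.array(uv)+0.0); t=(99-o[1])/d[0][1]; print(uv,(o+t*d[0]).round(0))
E
```

```text
[332, 97] [606.  99. 368.]
[332, 111] [608.  99. 327.]
[332, 137] [614.  99. 247.]
```

The arm joint stays at about z 327, above the head's 253. Continuing.

Emit:
{"api": "jog_arm", "payload": {"deltas": [{"jaw": 0.05,"x": 0,"y": 0,"z": 0.1,"wx": 0,"wy": 0,"wz": 0},{"jaw": 0.05,"x": 0,"y": 0,"z": 0.18,"wx": 0,"wy": 0,"wz": 0},{"jaw": 0.05,"x": 0,"y": 0,"z": 0.2,"wx": 0,"wy": 0,"wz": 0},{"jaw": 0.05,"x": 0,"y": 0,"z": 0.2,"wx": 0,"wy": 0,"wz": 0},{"jaw": 0.05,"x": 0,"y": 0,"z": 0.2,"wx": 0,"wy": 0,"wz": 0},{"jaw": 0.05,"x": 0,"y": 0,"z": 0.2,"wx": 0,"wy": 0,"wz": 0},{"jaw": 0.05,"x": 0,"y": 0,"z": 0.2,"wx": 0,"wy": 0,"wz": 0},{"jaw": 0.05,"x": 0,"y": 0,"z": 0.15,"wx": 0,"wy": 0,"wz": 0}]}}

```text
time: 16.25
position: [591.0, 144.2, 57.7]
tool_rot: [-90.0, -0.2, 8.9]
wrist_force: [2.3, 0.0, -5.2]
gripper_width: 0.138
```

Emit:
{"api": "jog_arm", "payload": {"deltas": [{"jaw": 0.05,"x": 0,"y": 0,"z": 0.12,"wx": 0,"wy": 0,"wz": 0},{"jaw": 0.05,"x": 0,"y": 0,"z": 0.12,"wx": 0,"wy": 0,"wz": 0},{"jaw": 0.05,"x": 0,"y": 0,"z": 0.12,"wx": 0,"wy": 0,"wz": 0},{"jaw": 0.05,"x": 0,"y": 0,"z": 0.12,"wx": 0,"wy": 0,"wz": 0},{"jaw": 0.05,"x": 0,"y": 0,"z": 0.1,"wx": 0,"wy": 0,"wz": 0},{"jaw": 0.05,"x": 0,"y": 0,"z": 0.06,"wx": 0,"wy": 0,"wz": 0}]}}

```text
time: 16.75
position: [587.6, 166.4, 57.7]
tool_rot: [-89.9, -0.2, 9.0]
wrist_force: [2.6, -1.0, -6.3]
gripper_width: 0.134
```

Emit:
{"api": "jog_arm", "payload": {"deltas": [{"jaw": 0.05,"x": 0,"y": 0,"z": 0.06,"wx": 0,"wy": 0,"wz": 0},{"jaw": 0.05,"x": 0,"y": 0,"z": 0.06,"wx": 0,"wy": 0,"wz": 0},{"jaw": 0.05,"x": 0,"y": 0,"z": 0.06,"wx": 0,"wy": 0,"wz": 0},{"jaw": 0.05,"x": 0,"y": 0,"z": 0.06,"wx": 0,"wy": 0,"wz": 0}]}}

```text
time: 17.08
position: [586.6, 173.8, 57.7]
tool_rot: [-90.0, -0.2, 9.0]
wrist_force: [4.6, -1.2, -6.1]
gripper_width: 0.13
```

Emit:
{"api": "jog_arm", "payload": {"deltas": [{"jaw": 0.05,"x": 0,"y": 0,"z": 0.08,"wx": 0,"wy": 0,"wz": 0},{"jaw": 0.05,"x": 0,"y": 0,"z": 0.08,"wx": 0,"wy": 0,"wz": 0},{"jaw": 0.05,"x": 0,"y": 0,"z": 0.08,"wx": 0,"wy": 0,"wz": 0},{"jaw": 0.05,"x": 0,"y": 0,"z": 0.08,"wx": 0,"wy": 0,"wz": 0}]}}

```text
time: 17.42
position: [586.2, 176.1, 57.7]
tool_rot: [-90.4, -0.2, 8.7]
wrist_force: [3.9, -6.0, -5.4]
gripper_width: 0.136
```

Emit:
{"api": "jog_arm", "payload": {"deltas": [{"jaw": 0.05,"x": 0,"y": 0,"z": 0.06,"wx": 0,"wy": 0,"wz": 0},{"jaw": 0.05,"x": 0,"y": 0,"z": 0.06,"wx": 0,"wy": 0,"wz": 0},{"jaw": 0.05,"x": 0,"y": 0,"z": 0.06,"wx": 0,"wy": 0,"wz": 0}]}}

```text
time: 17.67
position: [586.2, 176.1, 57.8]
tool_rot: [-90.8, -0.1, 8.6]
wrist_force: [3.2, -4.8, -4.9]
gripper_width: 0.131
```

Emit:
{"api": "jog_arm", "payload": {"deltas": [{"jaw": 0.05,"x": 0,"y": 0,"z": 0.15,"wx": 0.1,"wy": -0.04,"wz": 0},{"jaw": 0.05,"x": 0,"y": 0,"z": 0.2,"wx": 0.05,"wy": -0.02,"wz": 0}]}}

```text
time: 17.83
position: [586.2, 176.2, 57.7]
tool_rot: [-90.6, -0.1, 8.7]
wrist_force: [4.5, -15.6, -3.5]
gripper_width: 0.136
```

```bash
python3 - <<'E'
from h import *
st()
im=capture("scene"); cv2.imwrite("pics/sc18.png",cv2.resize(im[70:210,310:450],None,fx=4.2,fy=4.2,interpolation=cv2.INTER_CUBIC)[:,:,::-1])
im=capture("wrist"); cv2.imwrite("pics/w18.png",im[:,:,::-1])
E
```

```text
t 17.83 p [586.2 176.2  57.7] rot [-9.056e+01 -7.000e-02  8.710e+00] F [  4.5 -15.6  -3.5] g 0.136
```

View pics/sc18.png

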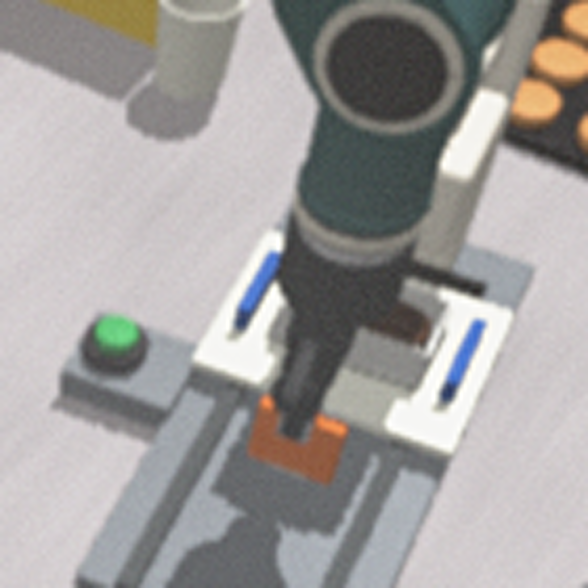

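View pics/w18.png

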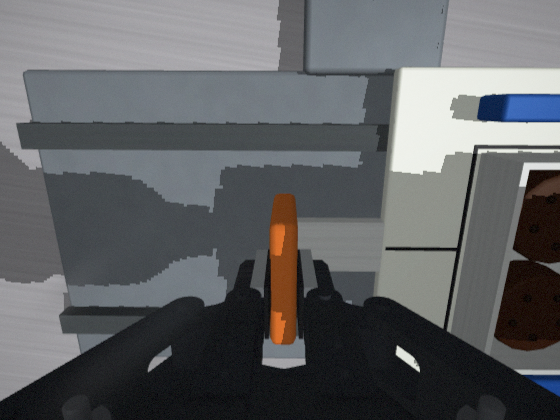

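The stage is against its stop: it held at 15 N with no movement, and travel was 147.6 mm. Relaxing, opening and rising.

Emit:
{"api": "jog_arm", "payload": {"deltas": [{"jaw": 0.05,"x": 0,"y": 0,"z": 0,"wx": 0,"wy": 0,"wz": 0},{"jaw": 0.15,"x": 0,"y": 0,"z": 0,"wx": 0,"wy": 0,"wz": 0},{"jaw": 0.25,"x": 0,"y": 0,"z": 0,"wx": 0,"wy": 0,"wz": 0},{"jaw": 0.4,"x": 0,"y": 0,"z": 0,"wx": 0,"wy": 0,"wz": 0},{"jaw": 0.4,"x": 0,"y": 0,"z": 0,"wx": 0,"wy": 0,"wz": 0}]}}

```text
time: 18.35
position: [584.4, 178.1, 59.2]
tool_rot: [-90.4, 0.1, 8.8]
wrist_force: [0.7, -0.2, -0.6]
gripper_width: 0.401
```

```bash
python3 - <<'E'
from h import *
st()
im=capture("wrist"); cv2.imwrite("pics/w19.png",im[:,:,::-1])
E
```

```text
t 18.35 p [584.4 178.1  59.2] rot [-90.4    0.13   8.82] F [ 0.7 -0.2 -0.6] g 0.401
```

View pics/w19.png

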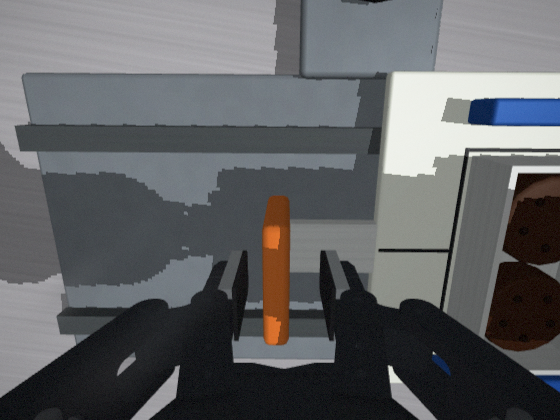

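Emit:
{"api": "jog_arm", "payload": {"deltas": [{"jaw": 0.4,"x": 0,"y": -0.2,"z": 0,"wx": 0.03,"wy": 0,"wz": 0},{"jaw": 0.4,"x": 0,"y": -0.5,"z": -0.02,"wx": 0.03,"wy": 0,"wz": 0},{"jaw": 0.4,"x": 0,"y": -0.8,"z": -0.02,"wx": 0,"wy": 0,"wz": 0},{"jaw": 0.4,"x": 0,"y": -0.8,"z": -0.1,"wx": 0,"wy": 0,"wz": 0},{"jaw": 0.4,"x": 0,"y": -0.4,"z": -0.1,"wx": 0,"wy": 0,"wz": 0},{"jaw": 0.2,"x": -0.2,"y": -0.2,"z": -0.1,"wx": 0,"wy": 0,"wz": 0},{"jaw": 0,"x": -0.5,"y": 0,"z": 0,"wx": 0,"wy": 0,"wz": 0},{"jaw": 0,"x": -0.8,"y": 0,"z": 0,"wx": 0,"wy": 0,"wz": 0}]}}

```text
time: 19.07
position: [542.2, 163.2, 152.1]
tool_rot: [-89.9, 0.0, 9.1]
wrist_force: [-0.6, -0.1, -1.0]
gripper_width: 0.006
```

```bash
python3 - <<'E'
from h import *
st()
plan([433,203,130],8.9,5)
im=capture("scene"); cv2.imwrite("pics/sc20.png",cv2.resize(im[70:210,310:450],None,fx=4.2,fy=4.2,interpolation=cv2.INTER_CUBIC)[:,:,::-1])
E
```

```text
t 19.07 p [542.2 163.2 152.1] rot [-8.991e+01  1.000e-02  9.060e+00] F [-0.6 -0.1 -1. ] g 0.006
[-0.68, 0.15, 0.38, -0.0, 0.01, -0.0]
[-0.68, 0.15, 0.38, -0.0, 0.01, -0.0]
[-0.68, 0.15, 0.38, -0.0, 0.01, -0.0]
[-0.68, 0.15, 0.38, -0.0, 0.01, -0.0]
[-0.68, 0.15, 0.38, -0.0, 0.01, -0.0]
```

View pics/sc20.png

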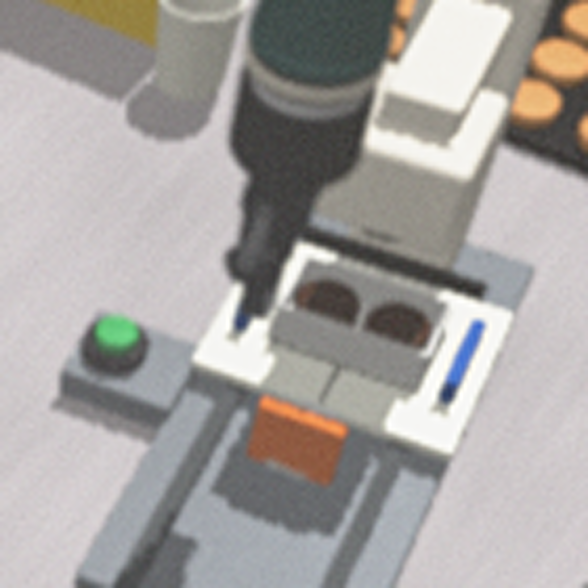

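The stage is home with the tin between the stops, and the green button is at (117,333) in the crop. Moving above the button with the jaws shut.

Emit:
{"api": "jog_arm", "payload": {"deltas": [{"jaw": 0,"x": -0.7,"y": 0,"z": 0.4,"wx": 0,"wy": 0,"wz": 0},{"jaw": 0,"x": -0.7,"y": 0.1,"z": 0.4,"wx": 0,"wy": 0,"wz": 0},{"jaw": 0,"x": -0.7,"y": 0.1,"z": 0.4,"wx": 0,"wy": 0,"wz": 0},{"jaw": 0,"x": -0.6,"y": 0.1,"z": 0.4,"wx": 0,"wy": 0,"wz": 0},{"jaw": 0,"x": -0.3,"y": 0.1,"z": 0.2,"wx": 0,"wy": 0,"wz": 0},{"jaw": 0,"x": 0,"y": 0,"z": 0,"wx": 0,"wy": 0,"wz": 0},{"jaw": 0,"x": 0,"y": 0,"z": 0,"wx": 0,"wy": 0,"wz": 0}]}}

```text
time: 19.7
position: [429.5, 199.1, 137.9]
tool_rot: [-89.9, 0.7, 9.0]
wrist_force: [1.1, 0.3, -0.4]
gripper_width: -0.001
```

```bash
python3 - <<'E'
from h import *
import pickle
st(); c=get_calibration("wrist"); im=capture("wrist"); cv2.imwrite("pics/w21.png",im[:,:,::-1]); pickle.dump(c,open("w21.pkl","wb"))
m=cv2.inRange(cv2.cvtColor(im,cv2.COLOR_RGB2HSV),(45,90,40),(80,255,255)); M=cv2.moments(m); u=[M["m10"]/M["m00"],M["m01"]/M["m00"]]; print(u,onz("wrist",u,40,c),onz("wrist",u,36,c))
plan([433,203,90],8.9,4)
E
```

```text
t 19.7 p [429.5 199.1 137.9] rot [-89.94   0.69   9.01] F [ 1.1  0.3 -0.4] g -0.001
[282.4232727272727, 211.9949090909091] [[433.88666992 198.84611297  40.        ]] [[435.09329893 199.03043326  36.        ]]
[0.04, 0.4, 0.03, -0.0, 0.0, -0.03]
[0.04, 0.4, 0.03, -0.0, 0.0, -0.03]
[0.03, 0.4, 0.03, -0.0, 0.0, -0.03]
[0.03, 0.4, 0.03, -0.0, 0.0, -0.03]
```

View pics/w21.png

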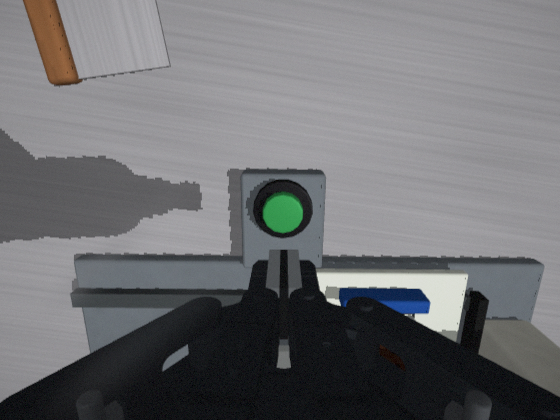

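The green button centre in the wrist view is at (282,212), which gives (434,199). That agrees with the scene ray. Descending onto it.

Emit:
{"api": "jog_arm", "payload": {"deltas": [{"jaw": 0,"x": 0.1,"y": 0.4,"z": 0,"wx": 0,"wy": 0,"wz": -0.06},{"jaw": 0,"x": 0.05,"y": 0.5,"z": 0,"wx": 0,"wy": 0,"wz": -0.04},{"jaw": 0,"x": 0,"y": 0.4,"z": 0,"wx": 0,"wy": 0,"wz": 0},{"jaw": 0,"x": 0,"y": 0.1,"z": 0,"wx": 0,"wy": 0,"wz": 0},{"jaw": 0,"x": 0,"y": 0,"z": 0,"wx": 0,"wy": 0,"wz": 0}]}}

```text
time: 20.17
position: [442.0, 197.6, 95.8]
tool_rot: [-90.0, -0.4, 8.6]
wrist_force: [0.8, -0.1, 0.0]
gripper_width: 0.0
```

```bash
python3 - <<'E'
from h import *
st(); plan([434,199.5,60],8.9,3)
im=capture("wrist"); cv2.imwrite("pics/w22.png",im[:,:,::-1])
im=capture("side"); cv2.imwrite("pics/s22.png",cv2.resize(im[130:220,240:360],None,fx=6,fy=6,interpolation=cv2.INTER_CUBIC)[:,:,::-1])
E
```

```text
t 20.17 p [442.  197.6  95.8] rot [-89.96  -0.37   8.62] F [ 0.8 -0.1  0. ] g 0.0
[-0.09, 0.4, 0.03, -0.0, -0.02, 0.02]
[-0.09, 0.4, 0.03, -0.0, -0.02, 0.02]
[-0.09, 0.4, 0.03, -0.0, -0.02, 0.02]
```

View pics/s22.png

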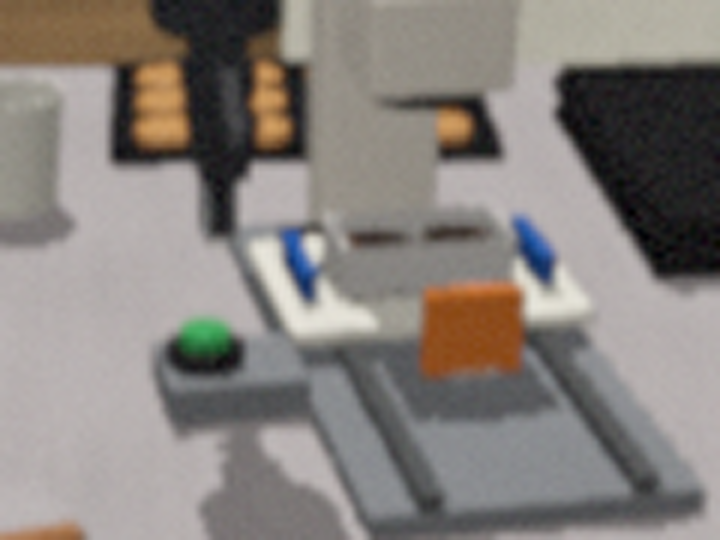

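View pics/w22.png

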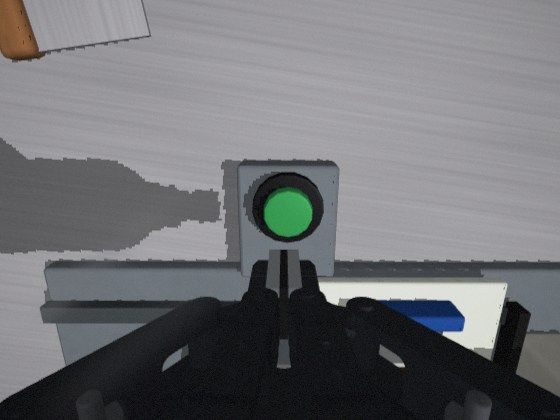

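```bash
python3 - <<'E'
from h import *
im=cv2.imread("pics/w22.png"); m=cv2.inRange(cv2.cvtColor(im,cv2.COLOR_BGR2HSV),(45,90,40),(80,255,255)); M=cv2.moments(m); u=[M["m10"]/M["m00"],M["m01"]/M["m00"]]
for z in(36,40,44): print(u,z,onz("wrist",u,z))
for z in(80,90,100,110): print(z,proj("side",[442,198,z])[0])
st()
for u in([289,213],): print(tri([("wrist",u),("scene",[337.3,149])]),tri([("wrist",u),("side",[273.6,186.1])]))
E
```

```text
[287.59508278976415, 211.6352232814852] 36 [[435.53653205 199.52326555  36.        ]]
[287.59508278976415, 211.6352232814852] 40 [[434.25947993 199.26889017  40.        ]]
[287.59508278976415, 211.6352232814852] 44 [[432.9824278  199.01451479  44.        ]]
80 [275.76906162 175.48947961]
90 [275.75796181 172.8313247 ]
100 [275.74678396 170.15447978]
110 [275.73552724 167.45874704]
t 20.27 p [442.1 197.9  96.5] rot [-89.93  -0.42   8.63] F [-0.9  0.4  0.3] g -0.0
[433.66212549 200.00140563  44.15637864] [434.79832265 200.32513438  38.69131127]
```

Emit:
{"api": "jog_arm", "payload": {"deltas": [{"jaw": 0,"x": -0.15,"y": 0.3,"z": 0.05,"wx": 0,"wy": -0.03,"wz": 0.05},{"jaw": 0,"x": -0.1,"y": 0.4,"z": 0.03,"wx": 0,"wy": -0.02,"wz": 0.02},{"jaw": 0,"x": 0,"y": 0.3,"z": 0,"wx": 0,"wy": 0,"wz": 0},{"jaw": 0,"x": 0,"y": 0.1,"z": 0,"wx": 0,"wy": 0,"wz": 0},{"jaw": 0,"x": 0,"y": -0.02,"z": 0,"wx": 0,"wy": 0,"wz": 0}]}}

```text
time: 20.68
position: [436.0, 200.1, 63.9]
tool_rot: [-89.8, -0.2, 8.9]
wrist_force: [-0.5, 0.4, 0.1]
gripper_width: -0.001
```

Emit:
{"api": "jog_arm", "payload": {"deltas": [{"jaw": 0,"x": -0.05,"y": 0.2,"z": 0,"wx": -0.02,"wy": 0,"wz": 0.02},{"jaw": 0,"x": -0.02,"y": 0.1,"z": 0,"wx": 0,"wy": 0,"wz": 0},{"jaw": 0,"x": 0,"y": 0.05,"z": 0,"wx": 0,"wy": 0,"wz": 0}]}}

```text
time: 20.93
position: [434.5, 200.1, 53.3]
tool_rot: [-89.9, -0.2, 8.9]
wrist_force: [0.1, -0.6, -0.1]
gripper_width: -0.002
```

```bash
python3 - <<'E'
from h import *
st()
im=capture("side"); cv2.imwrite("pics/s23.png",cv2.resize(im[160:210,250:320],None,fx=9,fy=9,interpolation=cv2.INTER_CUBIC)[:,:,::-1])
E
```

```text
t 20.93 p [434.5 200.1  53.3] rot [-89.9   -0.18   8.92] F [ 0.1 -0.6 -0.1] g -0.002
```

View pics/s23.png

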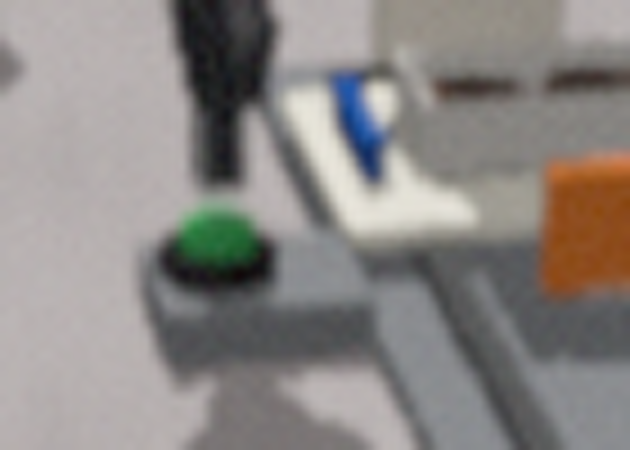

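The fingertips are right above the button with about 10 mm gap. Pressing in small steps.

Emit:
{"api": "jog_arm", "payload": {"deltas": [{"jaw": 0,"x": 0,"y": 0.1,"z": 0,"wx": 0,"wy": 0,"wz": 0},{"jaw": 0,"x": 0,"y": 0.1,"z": 0,"wx": 0,"wy": 0,"wz": 0},{"jaw": 0,"x": 0,"y": 0.08,"z": 0,"wx": 0,"wy": 0,"wz": 0}]}}

```text
time: 21.23
position: [435.1, 200.4, 44.8]
tool_rot: [-89.9, -0.2, 8.9]
wrist_force: [-0.3, -0.1, 0.4]
gripper_width: -0.005
```

Emit:
{"api": "jog_arm", "payload": {"deltas": [{"jaw": 0,"x": 0,"y": 0.08,"z": 0,"wx": 0,"wy": 0,"wz": 0},{"jaw": 0,"x": 0,"y": 0.08,"z": 0,"wx": 0,"wy": 0,"wz": 0}]}}

```text
time: 21.4
position: [435.2, 200.5, 39.6]
tool_rot: [-89.9, -0.3, 8.9]
wrist_force: [-0.7, -0.4, 2.5]
gripper_width: -0.002
```

Emit:
{"api": "jog_arm", "payload": {"deltas": [{"jaw": 0,"x": 0,"y": 0.08,"z": 0,"wx": 0,"wy": 0,"wz": 0},{"jaw": 0,"x": 0,"y": 0.08,"z": 0,"wx": 0,"wy": 0,"wz": 0}]}}

```text
time: 21.57
position: [435.2, 200.5, 34.6]
tool_rot: [-89.9, -0.2, 8.9]
wrist_force: [-2.1, -1.0, 14.0]
gripper_width: -0.004
```

Emit:
{"api": "jog_arm", "payload": {"deltas": [{"jaw": 0,"x": 0,"y": 0.08,"z": 0,"wx": 0,"wy": 0,"wz": 0},{"jaw": 0,"x": 0,"y": 0.08,"z": 0,"wx": 0,"wy": 0,"wz": 0}]}}

```text
time: 21.73
position: [435.4, 200.7, 34.0]
tool_rot: [-89.7, -0.1, 8.9]
wrist_force: [-11.2, -6.1, 46.1]
gripper_width: 0.003
```

Button fully down: it bottomed out at z about 34 after 6–7 mm. The force reached 46 N at the fingertips, more than I wanted, so I'm backing off now.

Emit:
{"api": "jog_arm", "payload": {"deltas": [{"jaw": 0,"x": 0,"y": -0.2,"z": 0,"wx": 0,"wy": 0,"wz": 0},{"jaw": 0,"x": 0,"y": -0.4,"z": 0,"wx": 0,"wy": 0,"wz": 0},{"jaw": 0,"x": 0,"y": -0.7,"z": 0,"wx": 0,"wy": 0,"wz": 0},{"jaw": 0,"x": 0,"y": -0.8,"z": 0,"wx": 0,"wy": 0,"wz": 0},{"jaw": 0,"x": 0,"y": -0.8,"z": 0,"wx": 0,"wy": 0,"wz": 0},{"jaw": 0,"x": 0,"y": -0.5,"z": 0,"wx": 0,"wy": 0,"wz": 0},{"jaw": 0,"x": 0,"y": -0.2,"z": 0,"wx": 0,"wy": 0,"wz": 0}]}}

```text
time: 22.32
position: [434.7, 199.1, 145.9]
tool_rot: [-89.8, 0.0, 8.8]
wrist_force: [0.7, 0.3, 0.8]
gripper_width: 0.003
```

```bash
python3 - <<'E'
from h import *
st()
im=capture("side"); cv2.imwrite("pics/s24.png",cv2.resize(im[130:330,240:400],None,fx=3,fy=3,interpolation=cv2.INTER_CUBIC)[:,:,::-1])
im=capture("scene"); cv2.imwrite("pics/sc24.png",cv2.resize(im[90:350,170:450],None,fx=2.3,fy=2.3,interpolation=cv2.INTER_CUBIC)[:,:,::-1]); cv2.imwrite("pics/sc24f.png",im[:,:,::-1])
E
```

```text
t 22.32 p [434.7 199.1 145.9] rot [-8.975e+01  2.000e-02  8.820e+00] F [0.7 0.3 0.8] g 0.003
```

View pics/s24.png

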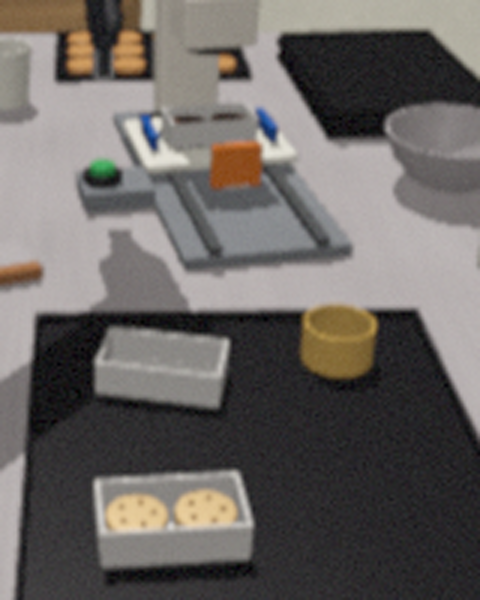

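View pics/sc24.png

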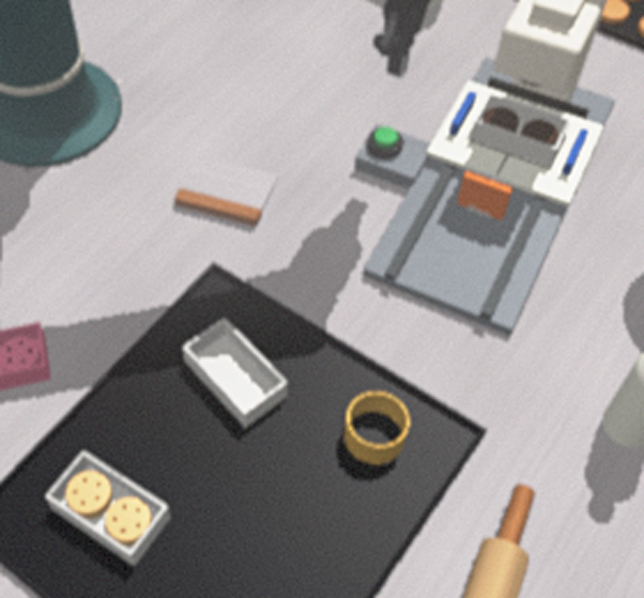

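The arm is clear and the other tins and cutter are in place. Last check: tin against stage, and whether the stage is still home.

```bash
python3 - <<'E'
from h import *
im=cv2.imread("pics/sc24f.png"); cv2.imwrite("pics/sc24c.png",cv2.resize(im[115:195,350:440],None,fx=8,fy=7.4,interpolation=cv2.INTER_CUBIC)[:, :])
def bl(nm,lo,hi,y0,y1):
    for f in("pics/scene0.png","pics/sc24f.png"):
        a=cv2.imread(f); m=cv2.inRange(cv2.cvtColor(a,cv2.COLOR_BGR2HSV),lo,hi); n,l,s,c=cv2.connectedComponentsWithStats(m); print(nm,f,[(c[i].round(1).tolist(),int(s[i][4])) for i in range(1,n) if s[i][4]>15 and 300<c[i][0]<430 and c[i][1]<260])
bl("blue",(105,110,60),(130,255,255),0,0); bl("or",(3,150,90),(16,255,255),0,0)
E
```

```text
blue pics/scene0.png [([352.7, 169.8], 56), ([404.2, 188.9], 56)]
blue pics/sc24f.png [([370.8, 138.2], 49), ([419.9, 154.9], 46)]
or pics/scene0.png [([362.1, 206.9], 61)]
or pics/sc24f.png [([381.6, 169.2], 60)]
```

View pics/sc24c.png

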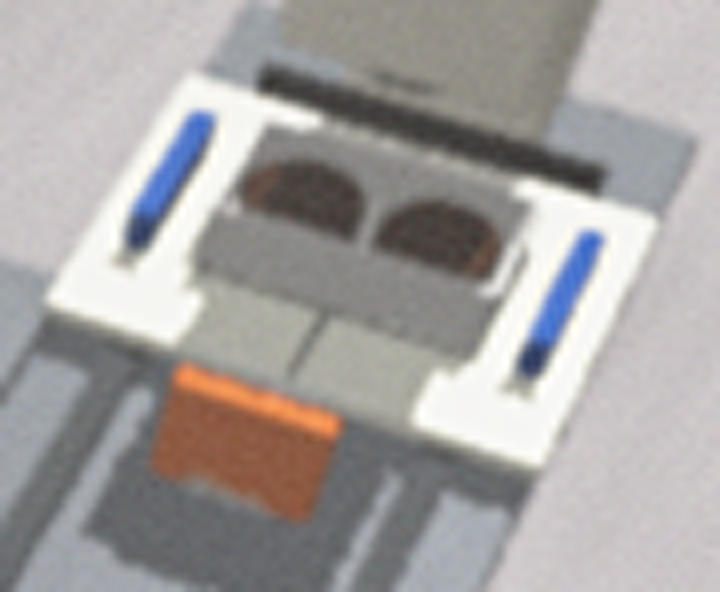

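```bash
python3 - <<'E'
from h import *
A=onz("scene",[[352.7,169.8],[404.2,188.9]],50);B=onz("scene",[[370.8,138.2],[419.9,154.9]],50)
print("stop move",np.linalg.norm((B-A)[:,:2],axis=1)); H=onz("scene",[[362.1,206.9],[381.6,169.2]],62); print("handle move",np.linalg.norm(H[1]-H[0]))
f=lambda p:np.array(p)/[8,7.4]+[350,115]-.4
T=onz("scene",f([[195,280],[468,360]]),36)[:,:2]; Pl=onz("scene",f([[197,75],[658,215],[543,468],[47,308]]),36)[:,:2]
c=Pl.mean(0); ex=np.array([np.cos(np.radians(8.95)),np.sin(np.radians(8.95))]); ey=np.array([-ex[1],ex[0]])
print("seat home",c,"tin front bottom corners rel",[( (t-c)@ex,(t-c)@ey) for t in T], "len",np.linalg.norm(T[1]-T[0]))
print("expected seat home",np.array([591.3,159.5])+147.6*ey)
E
```

```text
stop move [144.39446877 144.7683319 ]
handle move 149.2711240591991
seat home [571.45856689 304.85524524] tin front bottom corners rel [(np.float64(-51.041753711961654), np.float64(-37.85941540571346)), (np.float64(53.143352763372), np.float64(-34.02780975154991))] len 104.25553996390614
expected seat home [568.33750123 305.30289315]
```

```bash
python3 - <<'E'
from h import *
a=cv2.imread("pics/w15.png")[100:380,430:560]; b=cv2.imread("pics/w19.png")[100:380,430:560]
cv2.imwrite("pics/cmp.png",cv2.resize(np.hstack([a,b]),None,fx=2.1,fy=2.1,interpolation=cv2.INTER_CUBIC))
E
```

```text
(no output)
```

View pics/cmp.png

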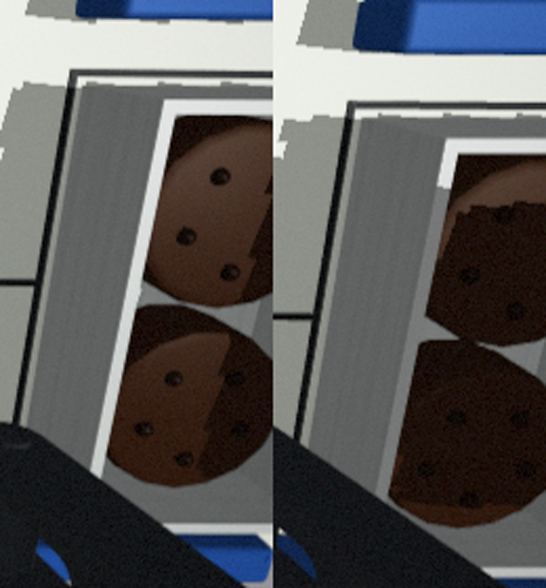

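The gap between the tin and the outline is even, parallel and the same before and after the slide. Handing in.

```bash
python3 - <<'E'
from h import *
st(); print(r.sign_off())
E
```

```text
t 22.42 p [434.5 199.1 145. ] rot [-8.976e+01  4.000e-02  8.830e+00] F [ 0.4 -0.   0. ] g 0.001
the job is handed in; nothing more can be done
None
```

The dark-biscuit tin is on the colour checker's stage, the stage is home under the camera head, and the start button was then pressed fully down. I handed in at 22.4 s with the arm clear of everything.

**Last checks**
- **Tin:** the wrist view showed it square and within about 1 mm of centre at set-down. Its gap to the outline looked the same before and after the slide.
- **Stage:** after about 147.6 mm of travel it stopped, and 15 N against the stop moved it no further.
- **Button:** it went down 6–7 mm and bottomed out.
- **Other things:** the pale tin, empty tin and cutter are where they were in the final pictures.

**What disagreed or went less well**
- **Fingertips:** the images put them about 10 mm behind the TCP, not 22 mm ahead as stated. I went by the images.
- **Button force:** the wrist force reached about 46 N at the end of the press. It was through the fingertips, not the gripper body, and under the 120 N wrist limit, but harder than intended.
- **Scene camera:** its coarse final reading put the tin about 1 mm off centre between the stops, with an apparent 2° turn and stage travel of 144–149 mm. At 2–3 mm per pixel I took that as measurement error, since the closer wrist views showed neither the turn nor any shift of the tin.

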